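# Refit the change gear of a carton strip cutter

### The job

Put the loose toothed gear back on the carton cutter: swing the steel clip clear of the empty spindle, lower the gear onto the spindle turned so that its teeth mesh with the steel gear beside it, and push it fully home. Then swing the clip back over the gear's rim as far as its stop, let go, and leave everything else on the table where it is.

Things in the scene. Friction and masses are not known exactly. Their poses are not given: they have to be found in the camera images.
- gear: Loose off-white nylon gear, 0.1-0.19 kg, lying flat, grip up. 12 teeth every 30 deg, one centred on its +x: root radius 25.5, tip radius 34, 6.7 mm wide at root, 4.4 at tip; disc 14 mm thick. Round hub, radius 15, up to 28 mm, then a wing grip 40 mm long (along x), 16 wide (y), from 28 to 54 mm above the underside. Blind bore from below: 14 mm wide, 25 deep. Origin: on axis, underside; z up.
- smooth_wheel: A look-alike that stays where it is: off-white wheel, radius 33 mm, with the same hub and wing grip but a smooth rim without teeth. Origin on its axis at the underside. It may have changed places with the gear.
- spindle (a point): Centre of the steel shoulder (64 mm above the table) on which the gear's underside comes to rest. A round post, 12 mm wide, stands up 22 mm from it, last 4 mm tapered; it tops the steel gear's teeth by 8 mm. Frame of the cutter (fixed, 240 x 260 mm, deck 60 mm high; position and yaw vary): z up, x towards its white feed head (110 mm high, near face 108 mm from the spindle).
- drive_axis (a point): Axis of the steel gear on the cutter, at its underside: 61 mm from spindle along the cutter's +x, same height and frame. The steel gear has the same 12 teeth as the loose one and is 14 mm thick (top of teeth 78 mm above the table).
- drive_gear (a joint): Turn of the steel gear about the vertical (rad, counter-clockwise from above): at 0 one tooth points along the cutter's +x; teeth every 30 degrees. Stiff (about 0.3 Nm), stays where it is left. In mesh, on the line of centres a tooth of one gear faces a gap of the other; about 2 degrees of play either way.
- clip_pivot (a point): Pivot screw of the steel clip, 81.5 mm above the table, 90 mm from spindle along the cutter's -y; cutter's frame. The clip is a flat strip 13 mm wide, 3 mm thick (80 to 83 mm above the table), reaching 70 mm from the pivot. It passes 2 mm above the disc of a gear that is fully home; while over the spindle it blocks the way down.
- clip_knob (a point): Top centre of the round knob on the clip (12 mm diameter, stands 26 mm up from the strip, top 109 mm above the table), 45 mm from the pivot. It turns with the clip: its y axis points from the pivot to the clip's tip.
- clip (a joint): Swing of the clip (rad, counter-clockwise from above): 0 at its stop, tip pointing at the spindle's axis and 20 mm short of it, over the rim of a seated gear; opens towards the cutter's -x, up to 1.75. Clear of the gear from 0.7 on. Light friction (0.05 Nm); stays where it is left.
- tape_roll: Brown parcel tape roll, 90 mm across, 48 mm high, bystander lying flat; origin at the centre of its underside.
- bottle: Green bottle, 64 mm across, 190 mm high, bystander; origin at the centre of its underside.
- carton: Small brown carton 100 x 70 x 60 mm, bystander; origin at the centre of its underside.
- screwdriver: Screwdriver lying on the table, bystander.
- screw_cup: Grey open cup, 70 mm across, 50 mm high, bystander; origin at the centre of its underside.
- marker: Black marker pen, 16 mm thick, about 130 mm long, lying on the table, bystander.

How it is judged:
By the outcome, as a careful person would: the job done as asked, in the order asked, and still so for the second after the job is handed in, with the robot touching nothing.
It also fails if it takes over 58 s, if anything falls off the work surface, if the arm or the gripper's body presses on something with over 40 N, if the wrist force passes 120 N, or if a joint passes its speed limit or range.

### The arm

A 6-joint arm with a two-finger parallel gripper is mounted at the origin on the work surface. World frame = base frame: x ahead of the robot, y to its left, z up, the work surface at z = 0. Lengths are in mm, angles in rad, forces in N, time in s.
With the tool pointing down it reaches from about 350 to 775 mm from the base axis. Payload 7.3 kg.
Tool frame: the origin (TCP) lies between the finger pads; the fingertips stand 17 mm ahead of it and the grasp point (between the pads) lies 2 mm behind it; z points along the fingers, y is the direction in which the jaws open and shut (so a half turn about z gives the same grasp; the last joint's range is limited). The gripper opens to 92 mm and grips with 3 to 60 N. Pads are 19 mm wide; open, the fingers measure 130 mm over their backs; the gripper's body (75 mm by 190 mm) begins 47 mm behind the grasp point.
Start: joints at [-1.41, 0.342, 1.524, -0, 1.275, -0.146], TCP at [158.577, -500.496, 243.741] pointing down, gripper open.
Joint ranges: [-2.53, 2.53], [-0.77, 2.02], [0.04, 2.7], [-1, 4.14], [0.28, 2.66], [-3.11, 3.11]. Speed limits (rad/s): [2.57, 2.57, 3.14, 3.14, 3.14, 3.14].

### API

Orientations are given as [roll, pitch, yaw] about the fixed x, y, z axes, in that order (R = Rz(yaw) Ry(pitch) Rx(roll)).
In Python, from plant import get_obs, capture, get_calibration, close_job gives the robot as it stands.
- The arm moves only by the tool carry_out, never from a script. Its argument "moves" is one flat list of numbers, 7 for each row, row after row: the shift along the tool's x, y, z normalised to -1 to 1, where 1 is 40 cm, then the turn, a rotation vector about the tool's x, y, z normalised to -1 to 1, where 1 is 30 degrees, then the opening, from 0 (shut) to 1 (fully open). A call has exactly 8 rows; each row is the pose to reach, as a shift and turn from the pose measured when the call began, along the tool's axes at that moment; what a row does not reach only later rows make up. A row lasts 1/10 s, in which the tool goes at most 50 mm and 8.59 degrees, less where a joint would pass 70% of its speed; a pose out of reach is approached as far as the arm can. A call with a number of a shift or a turn outside -1 to 1 is refused whole. A call with a gripper value outside its range is refused whole. The fingers move at their own pace and stop on an object; the grip force is fixed at half the most. Time passes only in rows, so rows that repeat a pose let the fingers close, or fill a call up. It gives the time, the measured TCP pose, the force and the opening at its end, in the units of the state.
- get_obs(): the state, without advancing time (a new reading comes with each control period).
- capture(name): name is "side" or "top" or "wrist"; returns the picture (400x640x3 uint8, red, green, blue); there is no depth.
- get_calibration(name): a dict with "vfov" (degrees; the focal length in pixels is half the picture's height over the tangent of half this angle, whatever the lens; pixels are square), "cx", "cy" (the principal point, pixels), "dist" ([k1, k2, p1, p2, k3] as OpenCV has them; the pictures are not rectified), "cam_to_world" (4x4, takes a point from camera to world coordinates). Camera axes: x right, y up, looking along -z (the intrinsics and any distortion apply to the point x, -y, -z); pixel columns grow to the right and rows downward; lengths in mm; the calibration is good to about 2 mm. A picture is of the moment at which its call begins: read the wrist's pose just before it. get_calibration takes no time and is no camera call; for the wrist camera it gives the pose at the moment of the call.
- close_job(): hands the job in, once; it reports no verdict.
The state is a dict: "time": time; "joint_positions": joint angles; "dq": joint speeds; "tau": joint torques, N m; "tool_pos": TCP position; "tcp_rot": TCP orientation; "contact_force": force on the tool from outside, world axes, zero at the start; "moment": the same for the moment, N m; "grip_width": finger opening in mm.
Only numpy, scipy, OpenCV 4.12 (cv2) and the standard library are available. Lean on these libraries where they do the work, as an engineer would, in place of code of your own. Each camera call takes 0.05 s, during which the arm holds its last target.

## Working session

There is one attempt and no reset: what is moved stays moved. The work goes in short steps, Python scripts to look and compute and a tool call to move; the robot and the scene stay as the last step left them, time stands still between calls to the robot, and variables do not carry over. Pictures are saved under pics/ and viewed, and the job is handed in when it is done.

Besides the shell and the picture viewer there is one more tool, called after ">>>" as name(argument=value, ...) on one line, values as JSON. carry_out: Moves the arm, as the interface text tells. Scaled input: -1 to 1 covers 40 cm each way for a shift and 30 degrees each way for a turn. Its arguments: {"type":"object","properties":{"moves":{"type":"array","items":{"type":"number"}}},"required":["moves"]}

```bash
mkdir -p pics; ls; python3 - <<'E'
from plant import *
import cv2
print(get_obs())
for n in("top","side","wrist"):
    c=get_calibration(n);print(n,c)
    im=capture(n);cv2.imwrite(f"pics/{n}0.png",im[:,:,::-1])
E
```

```text
pics
{'time': 0.0, 'joint_positions': array([-1.41001112e+00,  3.42735350e-01,  1.52504339e+00, -1.07334401e-05,
        1.27538729e+00, -1.45991015e-01]), 'dq': array([ 0.00055803,  0.00021156,  0.00109132, -0.00046268, -0.00090764,
       -0.00092941]), 'tau': array([-1.05420484e-03, -4.31246889e+01, -2.44221032e+01,  7.18700350e-02,
        5.59714402e-02, -9.08554171e-05]), 'tool_pos': array([ 158.50272747, -500.09222268,  243.02918335]), 'tcp_rot': array([-3.14003452e+00, -2.18729010e-04,  3.06779185e-01]), 'contact_force': array([-0.08063291,  0.87725355, -0.15281266]), 'moment': array([-0.0055932 , -0.00810319,  0.01265276]), 'grip_width': 91.8188826670873}
top {'vfov': 52.49785663392982, 'cx': 314.8459613418327, 'cy': 192.42028789374663, 'dist': array([-0.09076706,  0.        ,  0.        ,  0.        ,  0.        ]), 'cam_to_world': array([[-4.78395531e-03,  9.84563684e-01, -1.74961325e-01,
         4.18546040e+02],
       [-9.99978844e-01, -3.93897416e-03,  5.17647652e-03,
        -7.81386117e+01],
       [ 4.40740266e-03,  1.74982388e-01,  9.84561699e-01,
         9.400210
[... 433 characters left out ...]
02],
       [-1.96052966e-02,  7.73517431e-01,  6.33471718e-01,
         6.93009587e+02],
       [ 0.00000000e+00,  0.00000000e+00,  0.00000000e+00,
         1.00000000e+00]])}
wrist {'vfov': 68.77037915663746, 'cx': 317.91865974222395, 'cy': 201.262001346189, 'dist': array([-0.04384976,  0.        ,  0.        ,  0.        ,  0.        ]), 'cam_to_world': array([[ 3.01761463e-01,  9.08017954e-01,  2.90591492e-01,
         2.38349754e+02],
       [-9.53382332e-01,  2.87870811e-01,  9.05125698e-02,
        -4.74733995e+02],
       [-1.46576985e-03, -3.04358000e-01,  9.52556591e-01,
         3.84036303e+02],
       [ 0.00000000e+00,  0.00000000e+00,  0.00000000e+00,
         1.00000000e+00]])}
```

View pics/top0.png

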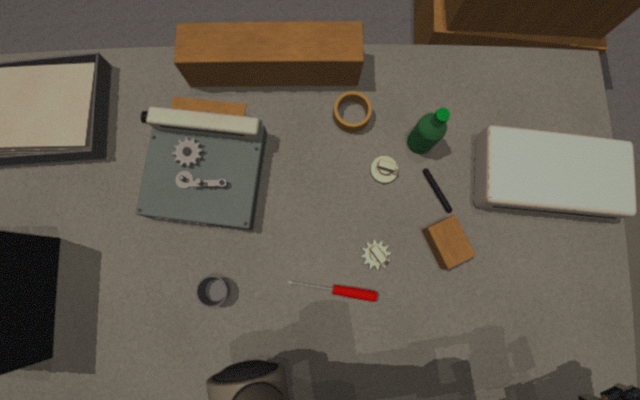

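View pics/side0.png

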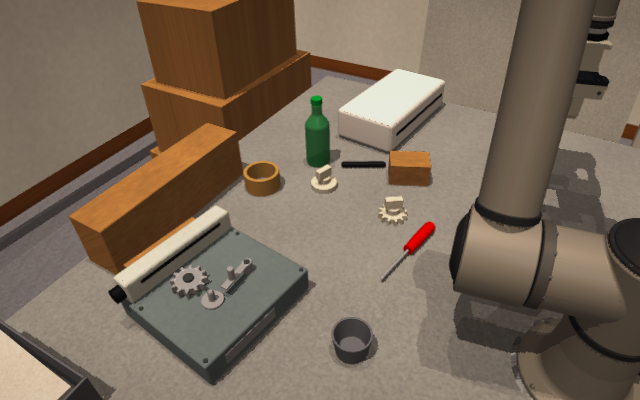

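View pics/wrist0.png

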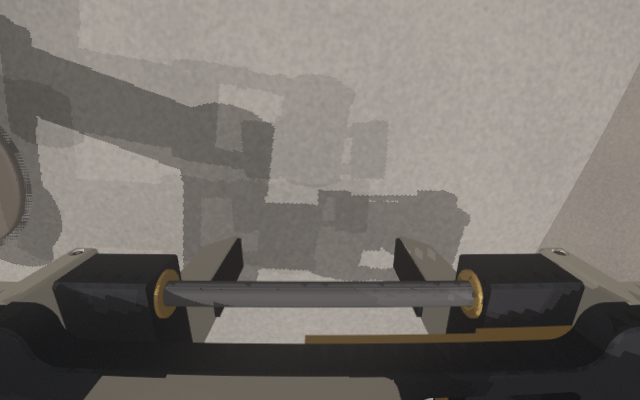

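```bash
cat > h.py <<'E'
import numpy as np, cv2, pickle
from plant import *
from scipy.spatial.transform import Rotation as Ro
def K(c):
    f=200/np.tan(np.radians(c['vfov'])/2); return np.array([[f,0,c['cx']],[0,f,c['cy']],[0,0,1.]])
def p2w(c,uv,z):
    n=cv2.undistortPoints(np.array(uv,float).reshape(-1,1,2),K(c),c['dist'])[:,0]
    M=c['cam_to_world']; d=np.c_[n[:,0],-n[:,1],-np.ones(len(n))]@M[:3,:3].T; o=M[:3,3]
    return o+d*((np.broadcast_to(z,len(n))-o[2])/d[:,2])[:,None]
def w2p(c,P):
    M=c['cam_to_world']; q=(np.array(P,float).reshape(-1,3)-M[:3,3])@M[:3,:3]
    return cv2.projectPoints(q*[1,-1,-1],np.zeros(3),np.zeros(3),K(c),c['dist'])[0][:,0]
def snap(name,tag):
    c=get_calibration(name); im=capture(name)[:,:,::-1].copy()
    cv2.imwrite(f'pics/{tag}.png',im); pickle.dump(c,open(f'pics/{tag}.pkl','wb')); return c,im
def ld(tag): return pickle.load(open(f'pics/{tag}.pkl','rb')),cv2.imread(f'pics/{tag}.png')
def crop(im,x0,y0,w,h,s,tag):
    cv2.imwrite(f'pics/{tag}.png',cv2.resize(im[y0:y0+h,x0:x0+w],None,fx=s,fy=s,interpolation=cv2.INTER_CUBIC))
def plan(goal,yawdown,obs=None):
    """goal tcp xyz, tool pointing down with yaw -> normalised shift & rotvec"""
    o=obs or get_obs(); R=Ro.from_euler('xyz',o['tcp_rot']); G=Ro.from_euler('xyz',[np.pi,0,yawdown])
    s=R.inv().apply(np.array(goal)-o['tool_pos'])/400; r=np.degrees((R.inv()*G).as_rotvec())/30
    return np.round(s,4),np.round(r,4)
E
python3 - <<'E'
from h import *
c=get_calibration('top'); im=cv2.imread('pics/top0.png')
crop(im,130,90,150,150,4,'c1'); crop(im,340,140,100,140,4,'c2')
s=get_calibration('side');im=cv2.imread('pics/side0.png')
crop(im,140,220,150,110,5,'c3')
print(p2w(c,[(376,254),(385,169),(188,152),(184,180)],[14,14,78,64]))
E
```

```text
[[ 440.64788016 -221.07661017   14.        ]
 [ 638.39400236 -248.28549896   14.        ]
 [ 663.87227768  198.11457053   78.        ]
 [ 603.44272352  208.16391505   64.        ]]
```

View pics/c1.png

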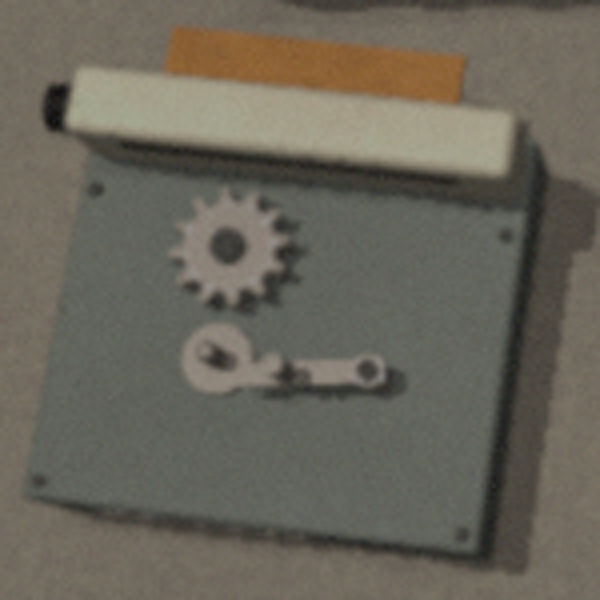

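View pics/c2.png

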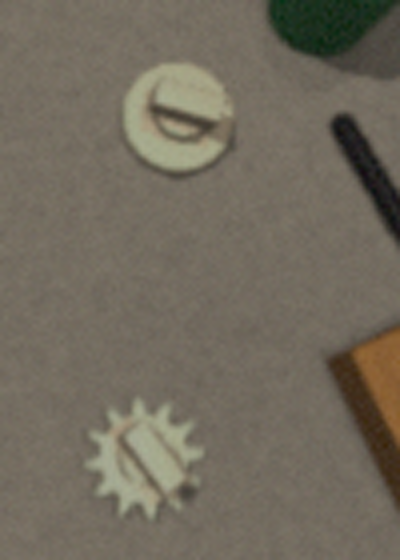

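View pics/c3.png

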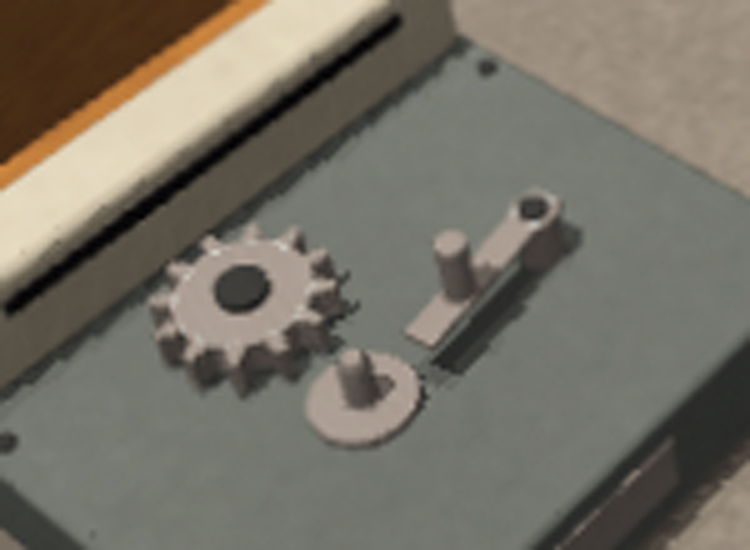

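```bash
python3 - <<'E'
from h import *
print(plan([415,-245,260],0.73))
E
```

```text
(array([ 0.804 , -0.4146, -0.0414]), array([-2.000e-03, -7.000e-04, -8.083e-01]))
```

>>> carry_out(moves=[0.804, -0.4146, -0.0414, -0.002, 0, -0.808, 1, 0.804, -0.4146, -0.0414, -0.002, 0, -0.808, 1, 0.804, -0.4146, -0.0414, -0.002, 0, -0.808, 1, 0.804, -0.4146, -0.0414, -0.002, 0, -0.808, 1, 0.804, -0.4146, -0.0414, -0.002, 0, -0.808, 1, 0.804, -0.4146, -0.0414, -0.002, 0, -0.808, 1, 0.804, -0.4146, -0.0414, -0.002, 0, -0.808, 1, 0.804, -0.4146, -0.0414, -0.002, 0, -0.808, 1])

```text
time: 0.95
tool_pos: [417.5, -241.6, 260.1]
tcp_rot: [3.142, -0.002, 0.734]
contact_force: [-0.3, 0.0, 0.1]
grip_width: 91.8
```

```bash
python3 - <<'E'
from h import *
o=get_obs();print(o['time'],o['tool_pos'],o['tcp_rot'],o['dq'])
snap('wrist','w1')
print(plan([590,185,290],1.4))
E
```

```text
0.95 [ 417.4692042  -241.59801677  260.12404521] [ 3.14157339e+00 -1.72652747e-03  7.34426956e-01] [ 0.18810559  0.05088655 -0.06911721 -0.0417218   0.03045383  0.18869929]
(array([ 1.0361, -0.503 , -0.0733]), array([ 8.0000e-04, -2.8000e-03, -1.2712e+00]))
```

View pics/w1.png

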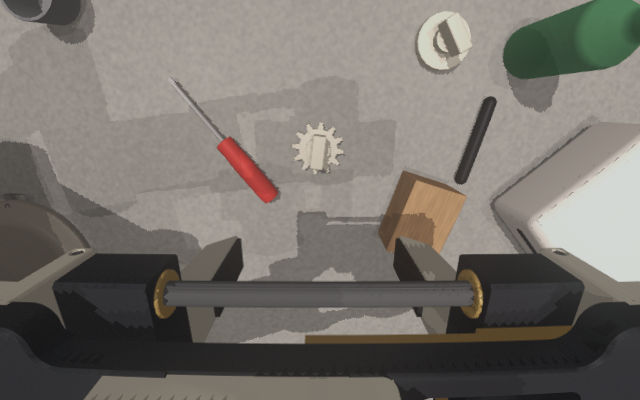

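>>> carry_out(moves=[1, -0.486, -0.073, 0, 0, -0.95, 0.4, 1, -0.486, -0.073, 0, 0, -0.95, 0.4, 1, -0.486, -0.073, 0, 0, -0.95, 0.4, 1, -0.486, -0.073, 0, 0, -0.95, 0.4, 1, -0.486, -0.073, 0, 0, -0.95, 0.4, 1, -0.486, -0.073, 0, 0, -0.95, 0.4, 1, -0.486, -0.073, 0, 0, -0.95, 0.4, 1, -0.486, -0.073, 0, 0, -0.95, 0.4])

```text
time: 1.8
tool_pos: [565.9, 124.9, 286.5]
tcp_rot: [3.141, -0.0, 1.23]
contact_force: [2.0, -0.4, 0.1]
grip_width: 37.3
```

```bash
python3 - <<'E'
from h import *
c,im=ld('w1'); crop(im,270,100,100,100,6,'c4')
print(p2w(c,[(319,148)],14))
print(plan([585,190,290],1.4))
E
```

```text
[[ 443.76387343 -219.82204868   14.        ]]
(array([ 0.1693, -0.0093, -0.0088]), array([ 0.0012, -0.0008, -0.3238]))
```

View pics/c4.png

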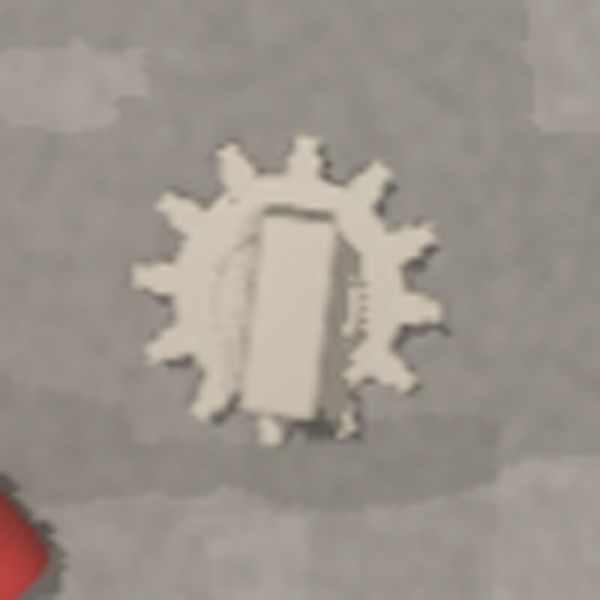

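>>> carry_out(moves=[0.169, -0.009, -0.009, 0, 0, -0.324, 0.4, 0.169, -0.009, -0.009, 0, 0, -0.324, 0.4, 0.169, -0.009, -0.009, 0, 0, -0.324, 0.4, 0.169, -0.009, -0.009, 0, 0, -0.324, 0.4, 0.169, -0.009, -0.009, 0, 0, -0.324, 0.4, 0.169, -0.009, -0.009, 0, 0, -0.324, 0.4, 0.169, -0.009, -0.009, 0, 0, -0.324, 0.4, 0.169, -0.009, -0.009, 0, 0, -0.324, 0.4])

```text
time: 2.6
tool_pos: [585.1, 189.1, 290.3]
tcp_rot: [3.141, -0.0, 1.399]
contact_force: [1.1, 0.9, -0.0]
grip_width: 36.6
```

```bash
python3 - <<'E'
from h import *
o=get_obs();print(o['time'],o['tool_pos'],o['tcp_rot'],abs(o['dq']).max())
c,im=snap('wrist','w2')
E
```

```text
2.6 [585.09160521 189.12827983 290.3209032 ] [ 3.14070382e+00 -4.20601791e-04  1.39902970e+00] 0.0072104856704180865
```

View pics/w2.png

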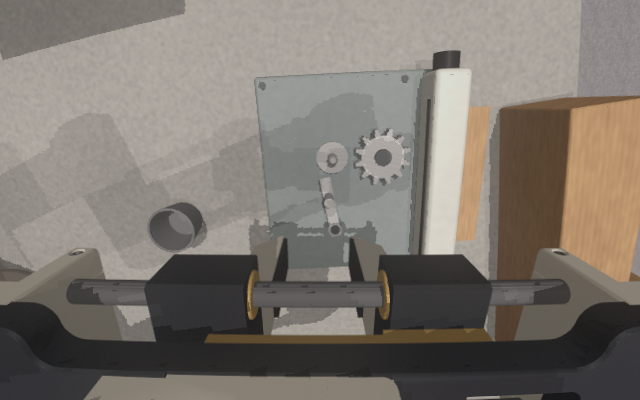

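```bash
python3 - <<'E'
from h import *
c,im=ld('w2'); crop(im,250,120,170,125,4.5,'c5')
E
```

```text
(no output)
```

View pics/c5.png

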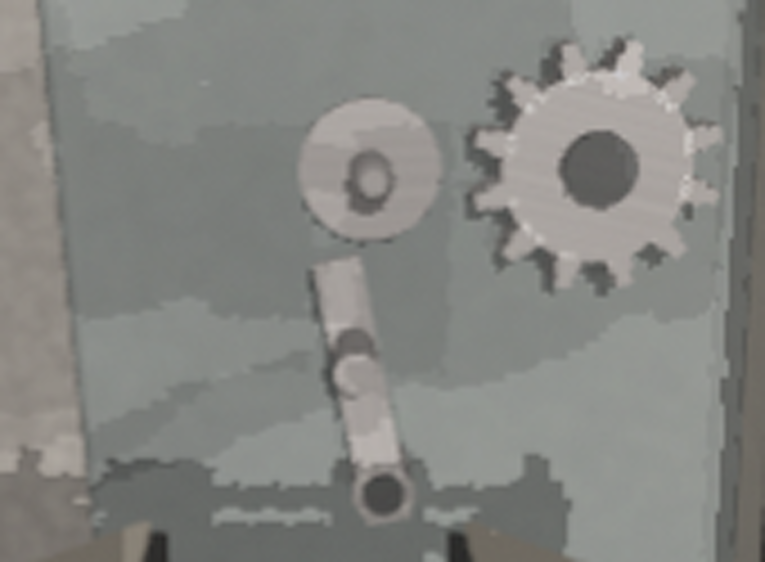

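```bash
cat > m1.py <<'E'
from h import *
c,im=ld('w2')
f=lambda x,y:(250+(x+.5)/4.5-.5,120+(y+.5)/4.5-.5)
P=p2w(c,[f(370,169),f(372,182),f(598,168),f(384,493),f(353,375),f(338,264),f(374,178)],[64,86,78,83,109,83,84])
names=['shoulder','posttop','drive','pivot','knob','tip','']
for n,p in zip(names,P):print(n,p.round(1))
S,D,V=P[0],P[2],P[3]
e=D-S;print('dist',np.hypot(*e[:2]),'yaw',np.degrees(np.arctan2(e[1],e[0])))
e=S-V;print('dist',np.hypot(*e[:2]),'yaw',np.degrees(np.arctan2(e[1],e[0]))-90)
e=P[5]-V;print('clip',np.hypot(*e[:2]),np.degrees(np.arctan2(e[1],e[0])))
e=P[4]-V;print('knob',np.hypot(*e[:2]),np.degrees(np.arctan2(e[1],e[0])))
# other view
t=get_calibration('top')
g=lambda x,y:(130+(x+.5)/4-.5,90+(y+.5)/4-.5)
Q=p2w(t,[g(216,358),g(228,246),g(369,370),g(272,362)],[64,78,83,109]);print('top',Q.round(1))
# drive teeth angles
px=[(627,45),(683,78),(716,135),(715,195),(680,248),(623,283),(570,50),(560,285)]
T=p2w(c,[f(*q) for q in px],78)-D
print(np.hypot(T[:,0],T[:,1]).round(1),np.degrees(np.arctan2(T[:,1],T[:,0])).round(1))
E
python3 m1.py
```

```text
shoulder [607.4 210.3  64. ]
posttop [606.9 210.4  86. ]
drive [667.8 202.4  78. ]
pivot [596.4 120.8  83. ]
knob [593.8 165.9 109. ]
tip [594.4 189.4  83. ]
 [607.7 211.   84. ]
dist 60.920621490396044 yaw -7.392648805663887
dist 90.1605173875795 yaw -7.032273540951735
clip 68.62215500867283 91.63622504686221
knob 45.21463135617303 93.21770592814408
top [[605.4 209.1  64. ]
 [665.9 201.3  78. ]
 [594.3 118.5  83. ]
 [593.5 164.2 109. ]]
[32.9 32.  32.5 33.3 32.6 33.2 32.5 33.6] [  70.4   38.8    6.2  -22.5  -52.2  -84.    96.9 -114.4]
```

```bash
python3 - <<'E'
from h import *
print(plan([594.5,165.5,145],1.614))
print(plan([594.5,165.5,107],1.614))
c,im=ld('w2')
C=np.array([667.8,202.4])
th=np.arange(-180,180,1.)
g=cv2.cvtColor(im,cv2.COLOR_BGR2GRAY).astype(np.float32)
for r in(28,29.5,31,32.5):
    W=np.c_[C[0]+r*np.cos(np.radians(th)),C[1]+r*np.sin(np.radians(th)),np.full(len(th),78)]
    q=w2p(c,W).astype(np.float32); v=cv2.remap(g,q[:,:1],q[:,1:],cv2.INTER_LINEAR).ravel()
    for sel in [(-180,180),(-90,90),(90,270)]:
        m=((th-sel[0])%360)<=(sel[1]-sel[0]); a=np.sum((v[m]-v[m].mean())*np.exp(1j*np.radians(12*th[m])))
        print(r,sel,(np.degrees(np.angle(a))/12).round(2),abs(a).round())
E
```

```text
(array([-0.0549,  0.033 ,  0.3632]), array([ 0.0017, -0.0006, -0.4099]))
(array([-0.0549,  0.033 ,  0.4582]), array([ 0.0017, -0.0006, -0.4099]))
28 (-180, 180) 6.34 6855.0
28 (-90, 90) 6.63 2753.0
28 (90, 270) 6.12 4118.0
29.5 (-180, 180) 6.16 6067.0
29.5 (-90, 90) 6.28 2288.0
29.5 (90, 270) 6.07 3783.0
31 (-180, 180) 5.81 4368.0
31 (-90, 90) 5.27 1668.0
31 (90, 270) 6.16 2715.0
32.5 (-180, 180) 5.45 2944.0
32.5 (-90, 90) 4.75 1249.0
32.5 (90, 270) 6.01 1713.0
```

>>> carry_out(moves=[-0.055, 0.033, 0.1, 0.0017, 0, -0.2, 0.27, -0.055, 0.033, 0.2, 0.0017, 0, -0.41, 0.27, -0.055, 0.033, 0.3, 0.0017, 0, -0.41, 0.27, -0.055, 0.033, 0.363, 0.0017, 0, -0.41, 0.27, -0.055, 0.033, 0.363, 0.0017, 0, -0.41, 0.27, -0.055, 0.033, 0.41, 0.0017, 0, -0.41, 0.27, -0.055, 0.033, 0.458, 0.0017, 0, -0.41, 0.27, -0.055, 0.033, 0.458, 0.0017, 0, -0.41, 0.27])

```text
time: 3.45
tool_pos: [593.9, 165.4, 106.5]
tcp_rot: [-3.139, -0.0, 1.614]
contact_force: [-0.5, -0.2, -0.3]
grip_width: 24.7
```

```bash
python3 - <<'E'
from h import *
o=get_obs();print(o['time'],o['tool_pos'],o['tcp_rot'],o['contact_force'],o['grip_width'])
c,im=snap('side','s3'); crop(im,140,200,170,120,4.5,'c6')
E
```

```text
3.45 [593.91323786 165.37203078 106.49112908] [-3.13936156e+00 -4.09592951e-05  1.61408825e+00] [-0.50409386 -0.17683719 -0.32188326] 24.724379049599126
```

View pics/c6.png

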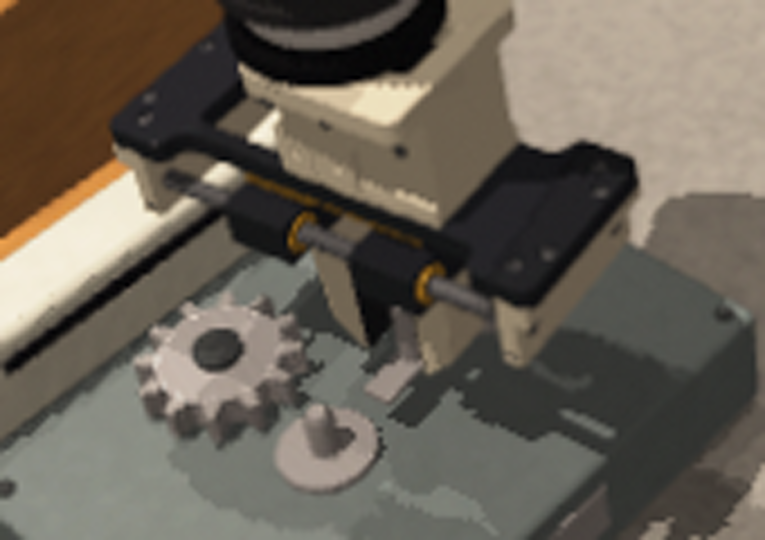

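>>> carry_out(moves=[-0.0004, -0.0098, 0, -0.004, 0, -0.167, 0.27, -0.0017, -0.0195, 0, -0.004, 0, -0.333, 0.27, -0.0038, -0.0291, 0, -0.004, 0, -0.5, 0.27, -0.0068, -0.0385, 0, -0.004, 0, -0.667, 0.27, -0.0105, -0.0475, 0, -0.004, 0, -0.833, 0.27, -0.0151, -0.0563, 0, -0.004, 0, -1, 0.27, -0.0151, -0.0563, 0, -0.004, 0, -1, 0.27, -0.0151, -0.0563, 0, -0.004, 0, -1, 0.27])

```text
time: 4.3
tool_pos: [573.5, 158.7, 109.6]
tcp_rot: [3.137, 0.002, 2.135]
contact_force: [1.3, 0.7, 0.3]
grip_width: 24.7
```

>>> carry_out(moves=[-0.0004, -0.0098, 0, 0, 0, -0.167, 0.27, -0.0017, -0.0195, 0, 0, 0, -0.333, 0.27, -0.0038, -0.0291, 0, 0, 0, -0.5, 0.27, -0.0068, -0.0385, 0, 0, 0, -0.667, 0.27, -0.0105, -0.0475, 0, 0, 0, -0.833, 0.27, -0.0151, -0.0563, 0, 0, 0, -1, 0.27, -0.0151, -0.0563, 0, 0, 0, -1, 0.27, -0.0151, -0.0563, 0, 0, 0, -1, 0.27])

```text
time: 5.1
tool_pos: [558.0, 141.5, 110.0]
tcp_rot: [3.138, 0.004, 2.656]
contact_force: [0.1, 0.6, -0.4]
grip_width: 24.8
```

```bash
python3 - <<'E'
from h import *
o=get_obs();V=np.array([596.2,120.6]);d=o['tool_pos'][:2]-V
print(o['time'],o['tool_pos'],o['tcp_rot'],o['contact_force'],np.hypot(*d),np.degrees(np.arctan2(d[1],d[0])))
E
```

```text
5.1 [558.04360712 141.50456593 109.95500311] [3.13791605 0.00441308 2.65553872] [ 0.06708174  0.56875334 -0.35986383] 43.50759926594874 151.28319173435133
```

>>> carry_out(moves=[-0.001, -0.0157, 0, 0, 0, -0.267, 0.27, -0.004, -0.031, 0, 0, 0, -0.533, 0.27, -0.004, -0.031, 0, 0, 0, -0.533, 0.27, -0.004, -0.031, 0, 0, 0, -0.533, 0.27, -0.004, -0.031, -0.1, 0, 0, -0.4, 0.27, -0.004, -0.031, -0.2, 0, 0, -0.2, 0.4, -0.004, -0.031, -0.32, 0, 0, 0, 0.4, -0.004, -0.031, -0.42, 0, 0, 0, 0.4])

```text
time: 5.9
tool_pos: [553.0, 129.8, 280.7]
tcp_rot: [3.137, 0.006, 2.648]
contact_force: [0.7, -0.8, 0.4]
grip_width: 36.2
```

```bash
python3 - <<'E'
from h import *
o=get_obs()
print(o['time'],o['tool_pos'],o['tcp_rot'],o['contact_force'],o['joint_positions'])
print(plan([585,195,285],1.4))
snap('top','t4')
c,im=ld('t4');crop(im,130,90,150,150,4,'c7')
E
```

```text
5.9 [552.97810623 129.82168387 280.65988651] [3.13692076 0.00612793 2.64812099] [ 0.71198685 -0.83413375  0.37332573] [ 9.54219179e-02  3.93037430e-01  1.34426319e+00  4.88676613e-04
  1.39660139e+00 -9.81999903e-01]
(array([ 0.0066,  0.1815, -0.01  ]), array([0.015 , 0.0046, 2.3838]))
```

View pics/c7.png

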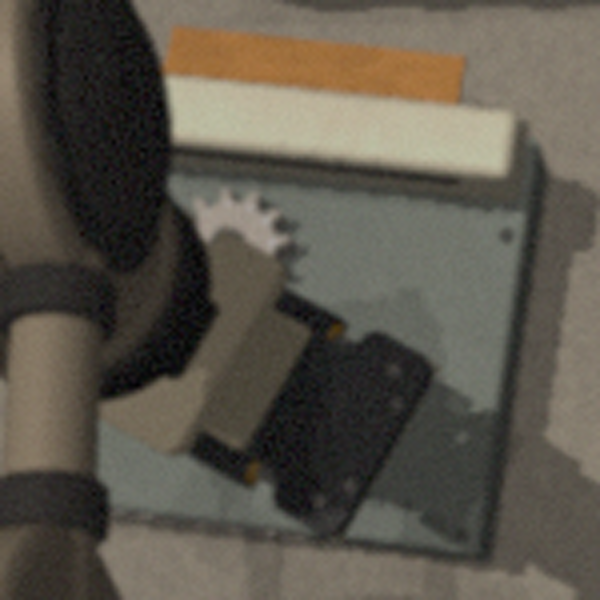

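```bash
python3 - <<'E'
from h import *
c,im=ld('w1')
f=lambda x,y:(270+(x+.5)/6-.5,100+(y+.5)/6-.5)
W=p2w(c,[f(264,217),f(336,222),f(318,417),f(245,409)],54);print(W.round(1),W.mean(0))
print([np.hypot(*(W[i]-W[(i+1)%4])[:2]).round(1) for i in range(4)])
for a,b in((3,0),(2,1)): d=W[b]-W[a];print(np.degrees(np.arctan2(d[1],d[0])))
# tooth tips at z=14
T=p2w(c,[f(x,y) for x,y in[(308,136),(232,146),(160,200),(134,277),(150,353),(378,163),(432,230),(440,316),(410,388)]],14)
A=np.c_[2*T[:,:2],np.ones(len(T))];s=np.linalg.lstsq(A,(T[:,:2]**2).sum(1),rcond=None)[0];print('circ',s[:2],np.sqrt(s[2]+s[0]**2+s[1]**2))
g=cv2.cvtColor(im,cv2.COLOR_BGR2GRAY).astype(np.float32);th=np.arange(-180,180,1.)
for C in (s[:2],W.mean(0)[:2]):
  for r in(28,30,32):
    q=w2p(c,np.c_[C[0]+r*np.cos(np.radians(th)),C[1]+r*np.sin(np.radians(th)),np.full(len(th),14)]).astype(np.float32); v=cv2.remap(g,q[:,:1],q[:,1:],cv2.INTER_LINEAR).ravel()
    m=abs((th-222+180)%360-180)>40
    a=np.sum((v[m]-v[m].mean())*np.exp(1j*np.radians(12*th[m])));print(r,np.degrees(np.angle(a))/12,abs(a))
E
```

```text
[[ 453.8 -202.1   54. ]
 [ 462.4 -213.1   54. ]
 [ 431.6 -236.4   54. ]
 [ 423.  -224.5   54. ]] [ 442.72246232 -219.0281795    54.        ]
[np.float64(14.0), np.float64(38.7), np.float64(14.7), np.float64(38.0)]
36.068641794655555
37.12957307674861
circ [ 442.17698702 -218.9776718 ] 33.896761342860344
28 5.493460641875192 4941.56282673078
30 5.858506441911512 3897.06110802229
32 6.05375067337699 2875.392694628877
28 5.678664551142411 4900.085593241694
30 6.056192655066785 3792.004666119673
32 6.011932607632776 2796.7204359608236
```

>>> carry_out(moves=[-0.02, -0.12, 0, 0.005, 0, 0.25, 0.6, -0.05, -0.24, 0, 0.01, 0, 0.5, 0.6, -0.07, -0.36, 0, 0.015, 0, 0.75, 0.6, -0.1, -0.48, 0, 0.015, 0, 1, 0.6, -0.11, -0.6, 0, 0.015, 0, 1, 0.6, -0.12, -0.7, 0, 0.015, 0, 1, 0.6, -0.12, -0.7, 0, 0.015, 0, 1, 0.6, -0.12, -0.7, 0, 0.015, 0, 1, 0.6])

```text
time: 6.75
tool_pos: [465.6, -139.9, 285.4]
tcp_rot: [3.132, 0.01, 2.122]
contact_force: [0.4, 0.1, 0.0]
grip_width: 54.8
```

```bash
python3 - <<'E'
from h import *
o=get_obs()
print(o['time'],o['tool_pos'],o['tcp_rot'])
print(plan([432,-230,250],0.628))
snap('top','t5')
c,im=ld('t5');crop(im,130,90,150,150,4,'c8')
E
```

```text
6.75 [ 465.61164154 -139.93676942  285.36134146] [3.13156119 0.00986266 2.12221653]
(array([-0.1469, -0.1904,  0.088 ]), array([2.9500e-02, 9.0000e-04, 2.8538e+00]))
```

View pics/c8.png

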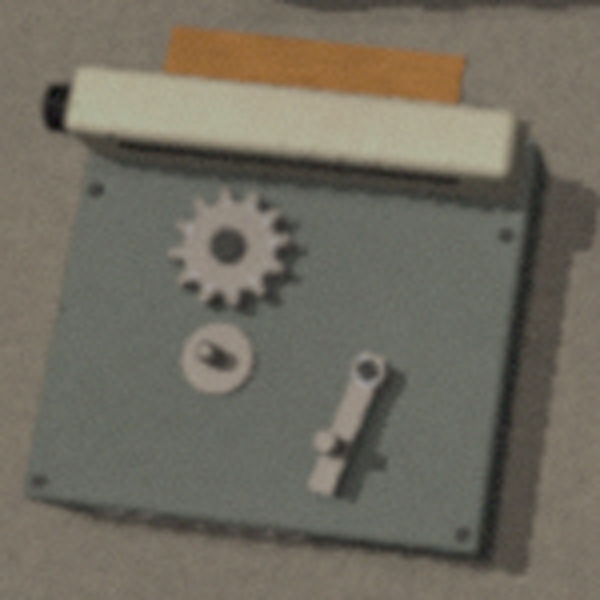

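>>> carry_out(moves=[-0.04, -0.05, 0.02, 0, 0, 0.25, 0.6, -0.08, -0.1, 0.04, 0, 0, 0.5, 0.6, -0.12, -0.15, 0.07, 0, 0, 0.75, 0.6, -0.147, -0.19, 0.088, 0, 0, 1, 0.6, -0.147, -0.19, 0.088, 0, 0, 1, 0.6, -0.147, -0.19, 0.088, 0, 0, 1, 0.6, -0.147, -0.19, 0.088, 0, 0, 1, 0.6, -0.147, -0.19, 0.088, 0, 0, 1, 0.6])

```text
time: 7.6
tool_pos: [433.4, -228.2, 250.4]
tcp_rot: [3.127, 0.004, 1.604]
contact_force: [-0.5, 0.2, -0.5]
grip_width: 55.0
```

>>> carry_out(moves=[0, 0, 0, 0, 0, 0.28, 0.6, 0, 0, 0, 0, 0, 0.56, 0.6, 0, 0, 0, 0, 0, 0.84, 0.6, 0, 0, 0, 0, 0, 1, 0.6, 0, 0, 0, 0, 0, 1, 0.6, 0, 0, 0, 0, 0, 1, 0.6, 0, 0, 0, 0, 0, 1, 0.6, 0, 0, 0, 0, 0, 1, 0.6])

```text
time: 8.4
tool_pos: [433.5, -228.1, 250.5]
tcp_rot: [3.127, -0.004, 1.081]
contact_force: [0.3, 0.1, -0.0]
grip_width: 54.9
```

```bash
python3 - <<'E'
from h import *
o=get_obs()
print(o['time'],o['tool_pos'],o['tcp_rot'])
print(plan([420,-235,210],0.628))
E
```

```text
8.4 [ 433.45511461 -228.09836205  250.50258559] [ 3.12706764 -0.00391334  1.08149041]
(array([-0.0314, -0.023 ,  0.1008]), array([ 0.0256, -0.0136,  0.866 ]))
```

>>> carry_out(moves=[-0.01, -0.01, 0.03, 0.01, -0.005, 0.28, 0.6, -0.02, -0.02, 0.07, 0.02, -0.01, 0.56, 0.6, -0.031, -0.023, 0.101, 0.0256, -0.0136, 0.866, 0.6, -0.031, -0.023, 0.101, 0.0256, -0.0136, 0.866, 0.6, -0.031, -0.023, 0.101, 0.0256, -0.0136, 0.866, 0.6, -0.031, -0.023, 0.101, 0.0256, -0.0136, 0.866, 0.6, -0.031, -0.023, 0.101, 0.0256, -0.0136, 0.866, 0.6, -0.031, -0.023, 0.101, 0.0256, -0.0136, 0.866, 0.6])

```text
time: 9.2
tool_pos: [420.4, -234.9, 210.4]
tcp_rot: [3.141, -0.0, 0.629]
contact_force: [0.0, -0.1, -0.6]
grip_width: 54.9
```

```bash
python3 - <<'E'
from h import *
o=get_obs()
print(o['time'],o['tool_pos'],o['tcp_rot'])
c,im=snap('wrist','w6'); print(w2p(c,[442.5,-219,14])); crop(im,260,100,120,100,6,'c9')
print(plan([442.4,-219,48.5],0.628))
E
```

```text
9.2 [ 420.38264625 -234.87971842  210.41231526] [ 3.14063534e+00 -3.00575469e-04  6.29401197e-01]
[[318.00111052 159.23066058]]
(array([6.800e-02, 3.000e-04, 4.044e-01]), array([ 0.0012, -0.0004,  0.0022]))
```

View pics/c9.png

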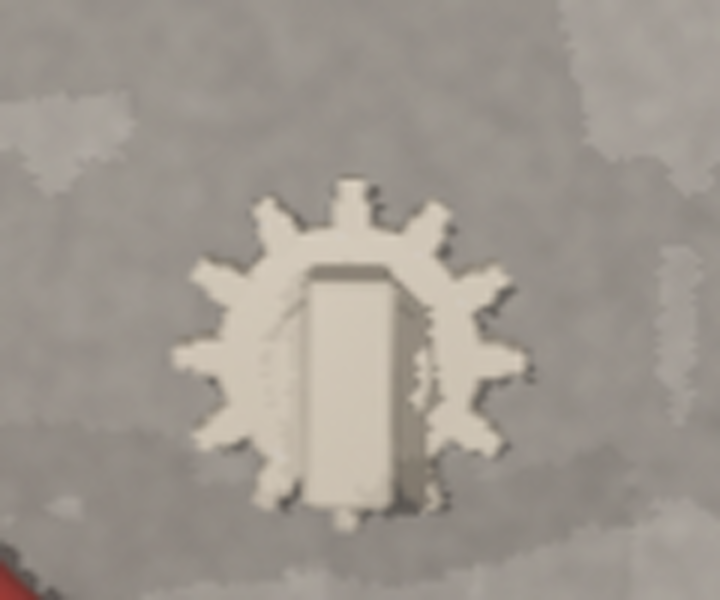

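```bash
python3 - <<'E'
from h import *
c,im=ld('w6')
f=lambda x,y:(260+(x+.5)/6-.5,100+(y+.5)/6-.5)
W=p2w(c,[f(308,278),f(392,278),f(393,508),f(302,505)],54);print(W.mean(0))
for a,b in((3,0),(2,1)): d=W[b]-W[a];print(np.degrees(np.arctan2(d[1],d[0])))
T=p2w(c,[f(x,y) for x,y in[(351,180),(262,203),(196,265),(173,356),(197,443),(438,207),(505,272),(527,360),(500,450)]],14)
A=np.c_[2*T[:,:2],np.ones(len(T))];s=np.linalg.lstsq(A,(T[:,:2]**2).sum(1),rcond=None)[0];print('circ',s[:2],np.sqrt(s[2]+s[0]**2+s[1]**2))
g=cv2.cvtColor(im,cv2.COLOR_BGR2GRAY).astype(np.float32);th=np.arange(-180,180,1.)
C=s[:2]
for r in(28,30,32):
    q=w2p(c,np.c_[C[0]+r*np.cos(np.radians(th)),C[1]+r*np.sin(np.radians(th)),np.full(len(th),14)]).astype(np.float32); v=cv2.remap(g,q[:,:1],q[:,1:],cv2.INTER_LINEAR).ravel()
    m=abs((th-217+180)%360-180)>40
    a=np.sum((v[m]-v[m].mean())*np.exp(1j*np.radians(12*th[m])));print(r,np.degrees(np.angle(a))/12,abs(a))
E
```

```text
[ 442.63689919 -218.48440879   54.        ]
34.11830910042325
36.701653560496865
circ [ 441.83243273 -219.24317292] 34.205135033107325
28 5.695276896538129 4856.15337981739
30 5.820896053482284 4006.9480390190975
32 6.11590170042219 3014.9824307399076
```

>>> carry_out(moves=[0.068, 0, 0.1, 0.001, 0, 0, 0.6, 0.068, 0, 0.2, 0.001, 0, 0, 0.6, 0.068, 0, 0.29, 0.001, 0, 0, 0.6, 0.068, 0, 0.35, 0.001, 0, 0, 0.6, 0.068, 0, 0.39, 0.001, 0, 0, 0.6, 0.068, 0, 0.404, 0.001, 0, 0, 0.6, 0.068, 0, 0.404, 0.001, 0, 0, 0.6, 0.068, 0, 0.404, 0.001, 0, 0, 0.6])

```text
time: 10.05
tool_pos: [442.9, -219.3, 49.5]
tcp_rot: [3.14, -0.001, 0.629]
contact_force: [-0.4, 0.0, 0.2]
grip_width: 55.1
```

>>> carry_out(moves=[0, 0, 0, 0, 0, 0, 0.3, 0, 0, 0, 0, 0, 0, 0, 0, 0, 0, 0, 0, 0, 0, 0, 0, 0, 0, 0, 0, 0, 0, 0, 0, 0, 0, 0, 0, 0, 0, 0, 0, 0, 0, 0, 0, 0, 0, 0, 0, 0, 0, 0, 0, 0, 0, 0, 0, 0])

```text
time: 10.85
tool_pos: [442.9, -219.3, 49.6]
tcp_rot: [3.14, -0.001, 0.629]
contact_force: [-0.5, -0.5, 1.9]
grip_width: 15.5
```

```bash
python3 - <<'E'
from h import *
o=get_obs()
print(o['time'],o['tool_pos'],o['tcp_rot'],o['grip_width'],o['contact_force'])
c,im=snap('wrist','w7')
print(plan([560,120,210],0.426))
E
```

```text
10.85 [ 442.90115037 -219.25776946   49.57316117] [ 3.14005526e+00 -6.68312421e-04  6.29357785e-01] 15.54700744697171 [-0.4662166  -0.53133363  1.89666454]
(array([ 0.7361, -0.5126, -0.4013]), array([ 0.0027, -0.0015,  0.3884]))
```

View pics/w7.png

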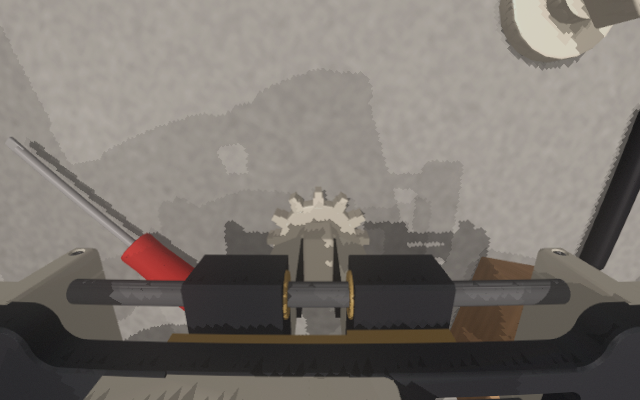

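>>> carry_out(moves=[0, 0, -0.12, 0.003, -0.001, 0, 0, 0, 0, -0.24, 0.003, -0.001, 0, 0, 0.06, -0.04, -0.34, 0.003, -0.001, 0, 0, 0.15, -0.1, -0.4, 0.003, -0.001, 0, 0, 0.25, -0.17, -0.4, 0.003, -0.001, 0.1, 0, 0.35, -0.24, -0.4, 0.003, -0.001, 0.2, 0, 0.45, -0.31, -0.4, 0.003, -0.001, 0.3, 0, 0.54, -0.37, -0.4, 0.003, -0.001, 0.388, 0])

```text
time: 11.7
tool_pos: [530.3, 30.0, 209.3]
tcp_rot: [-3.141, -0.0, 0.425]
contact_force: [0.9, -0.3, -1.6]
grip_width: 15.6
```

```bash
python3 - <<'E'
from h import *
o=get_obs()
print(o['time'],o['tool_pos'],o['tcp_rot'],o['grip_width'],o['contact_force'])
print(plan([585,190,190],0.426))
E
```

```text
11.7 [530.26720076  30.0220076  209.26561578] [-3.14107591e+00 -2.50725446e-05  4.24592346e-01] 15.623179116549844 [ 0.89379644 -0.25743741 -1.6062809 ]
(array([ 0.2894, -0.308 ,  0.0483]), array([-0.001 , -0.    , -0.0027]))
```

>>> carry_out(moves=[0.05, -0.08, 0.02, -0.001, 0, 0, 0, 0.1, -0.16, 0.048, -0.001, 0, 0, 0.16, -0.25, 0.048, -0.001, 0, 0, 0.21, -0.33, 0.048, -0.001, 0, 0, 0.21, -0.33, 0.048, -0.001, 0, 0, 0.21, -0.33, 0.048, -0.001, 0, 0, 0.21, -0.33, 0.048, -0.001, 0, 0, 0.21, -0.33, 0.048, -0.001, 0, 0])

```text
invalid input at $.moves: expected 8 rows
```

```bash
python3 - <<'E'
from h import *
o=get_obs()
print(o['time'],o['tool_pos'],o['tcp_rot'],o['grip_width'],abs(o['dq']).max())
c,im=snap('wrist','w8')
print(w2p(c,[[607.4,210.3,64],[667.8,202.4,78]]))
crop(im,260,40,200,120,4,'c10');crop(im,230,150,180,110,4,'c11')
E
```

```text
11.7 [530.26720076  30.0220076  209.26561578] [-3.14107591e+00 -2.50725446e-05  4.24592346e-01] 15.623179116549844 1.250788834012487
[[169.86901391  38.94276564]
 [193.04608991 -35.63513571]]
```

View pics/w8.png

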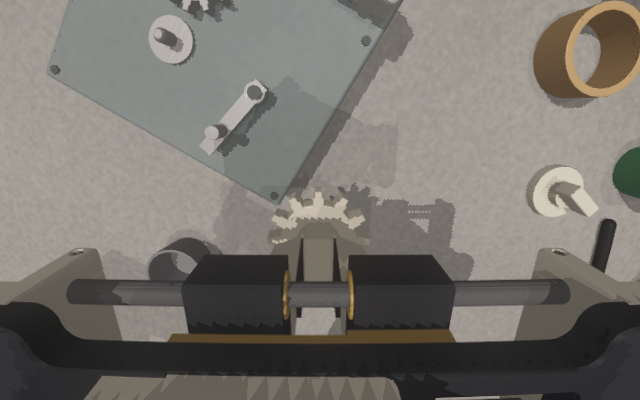

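View pics/c10.png

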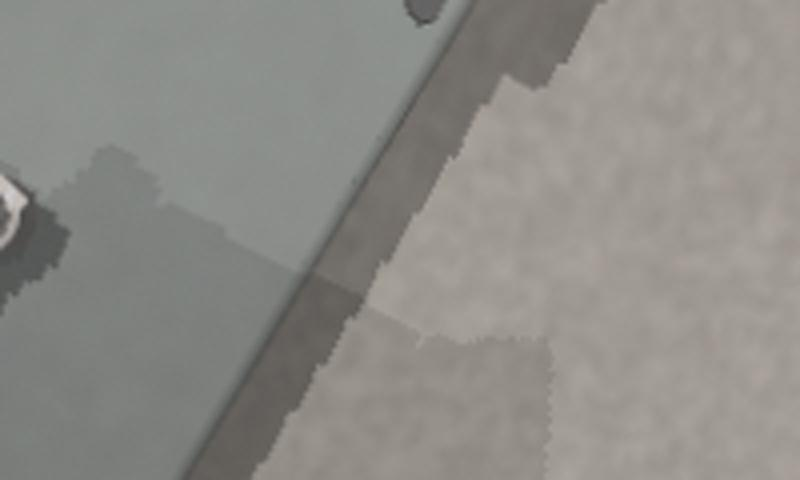

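View pics/c11.png

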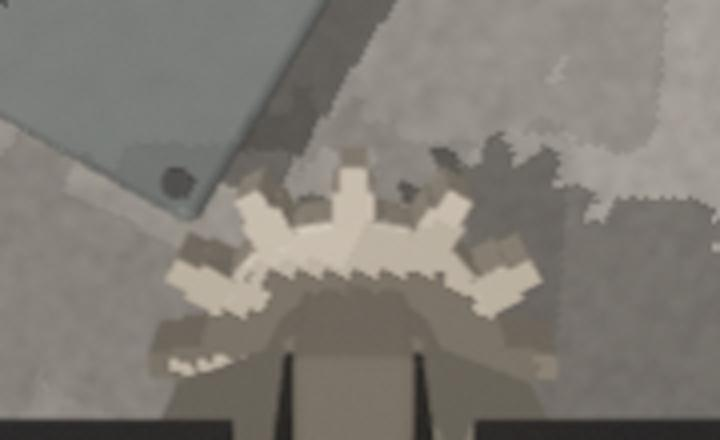

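```bash
python3 - <<'E'
from h import *
o=get_obs()
print(o['time'],o['tool_pos'],o['tcp_rot'])
print(plan([552,185,190],0.426))
E
```

```text
11.75 [531.88372813  35.38038127 209.27311706] [-3.13846729 -0.00323917  0.42530082]
(array([ 0.2   , -0.3198,  0.0498]), array([-0.006 , -0.0062, -0.0013]))
```

>>> carry_out(moves=[0.05, -0.08, 0.02, -0.001, 0, 0, 0, 0.1, -0.16, 0.05, -0.003, -0.003, 0, 0, 0.15, -0.25, 0.05, -0.006, -0.006, 0, 0, 0.2, -0.32, 0.05, -0.006, -0.006, 0, 0, 0.2, -0.32, 0.05, -0.006, -0.006, 0, 0, 0.2, -0.32, 0.05, -0.006, -0.006, 0, 0, 0.2, -0.32, 0.05, -0.006, -0.006, 0, 0, 0.2, -0.32, 0.05, -0.006, -0.006, 0, 0])

```text
time: 12.55
tool_pos: [552.0, 183.7, 189.9]
tcp_rot: [3.141, 0.0, 0.424]
contact_force: [-0.6, -0.1, -1.7]
grip_width: 15.5
```

```bash
python3 - <<'E'
from h import *
o=get_obs()
print(o['time'],o['tool_pos'],o['tcp_rot'],o['grip_width'],abs(o['dq']).max())
c,im=snap('wrist','w9')
q=w2p(c,[[607.4,210.3,64],[667.8,202.4,78]]);print(q)
x0,y0=int(q[:,0].min())-50,max(0,int(q[:,1].min())-50);print(x0,y0)
crop(im,x0,y0,170,140,4.5,'c10');crop(im,230,150,180,110,4,'c11')
E
```

```text
12.55 [552.0009775  183.73531672 189.94363477] [3.14138439e+00 1.93751789e-04 4.23708060e-01] 15.54505111303112 0.003808372671727338
[[316.57468867 134.25889053]
 [356.39818737  70.11140347]]
266 20
```

View pics/c10.png

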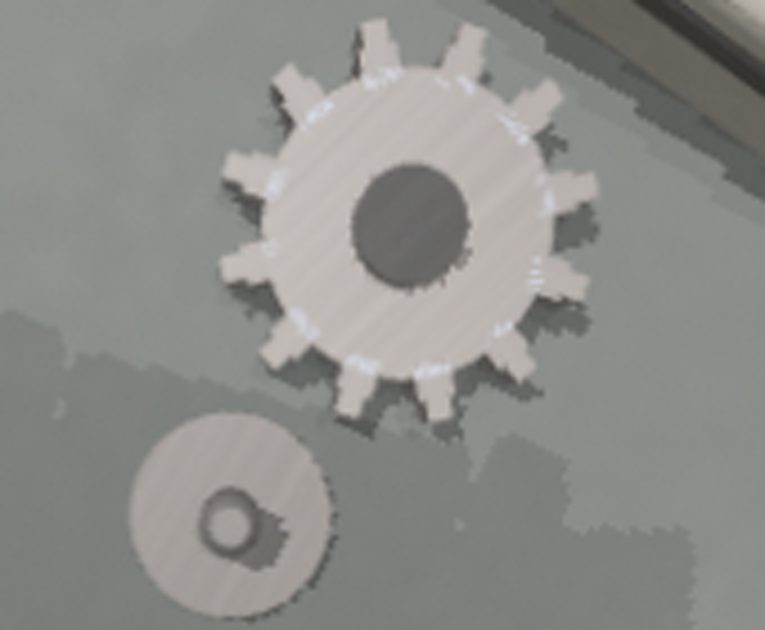

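View pics/c11.png

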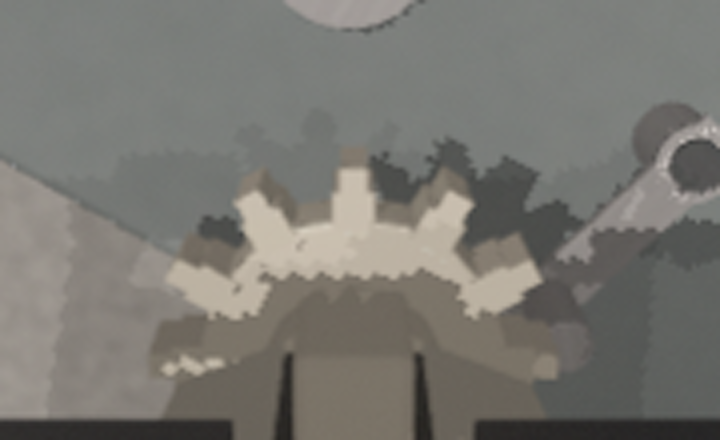

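```bash
cat > m2.py <<'E'
from h import *
c,im=ld('w9')
f=lambda x,y:(266+(x+.5)/4.5-.5,20+(y+.5)/4.5-.5)
h=lambda x,y:(230+(x+.5)/4-.5,150+(y+.5)/4-.5)
def circ(T):
    A=np.c_[2*T[:,:2],np.ones(len(T))];s=np.linalg.lstsq(A,(T[:,:2]**2).sum(1),rcond=None)[0];return s[:2],np.sqrt(s[2]+s[0]**2+s[1]**2)
tips=[(374,20),(475,27),(554,88),(598,187),(587,292),(526,377),(440,419),(350,416),(268,363),(222,268),(228,158),(286,68)]
T=p2w(c,[f(*t) for t in tips],78);D,r=circ(T);print('drive',D,r)
a=np.degrees(np.arctan2(T[:,1]-D[1],T[:,0]-D[0]));m=np.exp(1j*np.radians(12*a)).mean();print('tooth phase',np.degrees(np.angle(m))/12,((a-6+15)%30-9).round(1))
B=p2w(c,[f(231-101,515),f(231+101,515),f(231,515-103),f(231,515+103)],64);print(circ(B))
S,_=circ(B);e=D-S;print(np.hypot(*e),'psi',np.degrees(np.arctan2(e[1],e[0])))
print('post',p2w(c,[f(231,523)],86))
g=cv2.cvtColor(im,cv2.COLOR_BGR2GRAY).astype(np.float32);th=np.arange(-180,180,1.)
for r in(28,30,32):
    q=w2p(c,np.c_[D[0]+r*np.cos(np.radians(th)),D[1]+r*np.sin(np.radians(th)),np.full(len(th),78)]).astype(np.float32); v=cv2.remap(g,q[:,:1],q[:,1:],cv2.INTER_LINEAR).ravel()
    A=np.sum((v-v.mean())*np.exp(1j*np.radians(12*th)));print(r,np.degrees(np.angle(A))/12,abs(A))
# held gear
o_pos=np.array([552.0,183.74,189.94]);yaw=.4237
R=Ro.from_euler('xyz',[np.pi,0,yaw])
H=p2w(c,[h(353,167),h(247,199),h(464,199),h(170,273),h(537,272)],189.94-49.5+14)
C,r=circ(H);print('held',C,r); L=R.inv().apply(H-o_pos);print(L.round(1))
C,r=circ(L);print('tool frame',C,r); print(np.degrees(np.arctan2(L[:,1]-C[1],L[:,0]-C[0])))
E
python3 m2.py
```

```text
drive [667.80128628 202.36711388] 33.94917068458578
tooth phase 6.232059115222828 [6.3 6.6 7.2 6.  6.2 5.7 6.2 7.6 7.2 6.  4.9 4.9]
(array([607.31092402, 209.89752355]), np.float64(20.111136261590225))
60.95728829311737 psi -7.096210108928236
post [[608.09172914 210.17048207  86.        ]]
28 6.4949290943570155 7910.743175958263
30 6.276650201874371 6160.2231859243275
32 6.147713152216407 3881.1229497109202
held [551.7595572  183.71987225] 33.830075704631746
[[ 33.9  -0.3  35.5]
 [ 28.7 -17.   35.5]
 [ 28.7  17.3  35.5]
 [ 16.2 -29.8  35.5]
 [ 16.3  29.4  35.5]]
tool frame [-0.22745664 -0.08050677] 33.83007570462669
[ -0.30503015 -30.38319661  31.01204114 -61.1609049   60.74376542]
```

```bash
python3 - <<'E'
from h import *
print(plan([607.45,210.15,143],0.4267))
E
```

```text
(array([ 0.1533, -0.003 ,  0.1175]), array([ 0.0003,  0.0001, -0.0057]))
```

>>> carry_out(moves=[0.05, -0.001, 0.03, 0, 0, -0.006, 0, 0.1, -0.002, 0.06, 0, 0, -0.006, 0, 0.153, -0.003, 0.09, 0, 0, -0.006, 0, 0.153, -0.003, 0.1175, 0, 0, -0.006, 0, 0.153, -0.003, 0.1175, 0, 0, -0.006, 0, 0.153, -0.003, 0.1175, 0, 0, -0.006, 0, 0.153, -0.003, 0.1175, 0, 0, -0.006, 0, 0.153, -0.003, 0.1175, 0, 0, -0.006, 0])

```text
time: 13.4
tool_pos: [607.3, 209.9, 144.1]
tcp_rot: [3.141, -0.001, 0.427]
contact_force: [0.4, 0.2, -1.3]
grip_width: 15.9
```

```bash
python3 - <<'E'
from h import *
o=get_obs()
print(o['time'],o['tool_pos'],o['tcp_rot'],o['grip_width'],o['contact_force'])
print(plan([607.45,210.15,128],0.4267))
c,im=snap('wrist','w10')
print(w2p(c,[[667.8,202.4,78]]))
crop(im,230,100,190,150,4,'c12')
c,im=snap('side','s10')
crop(im,130,200,170,120,4.5,'c13')
E
```

```text
13.4 [607.34469276 209.88406877 144.06586708] [ 3.14115104e+00 -1.28075066e-03  4.26516176e-01] 15.90629147362892 [ 0.40002344  0.19764063 -1.29085089]
(array([ 0.0005, -0.0005,  0.0402]), array([ 0.0008, -0.0024, -0.0004]))
[[363.03977887 155.34634122]]
```

View pics/c12.png

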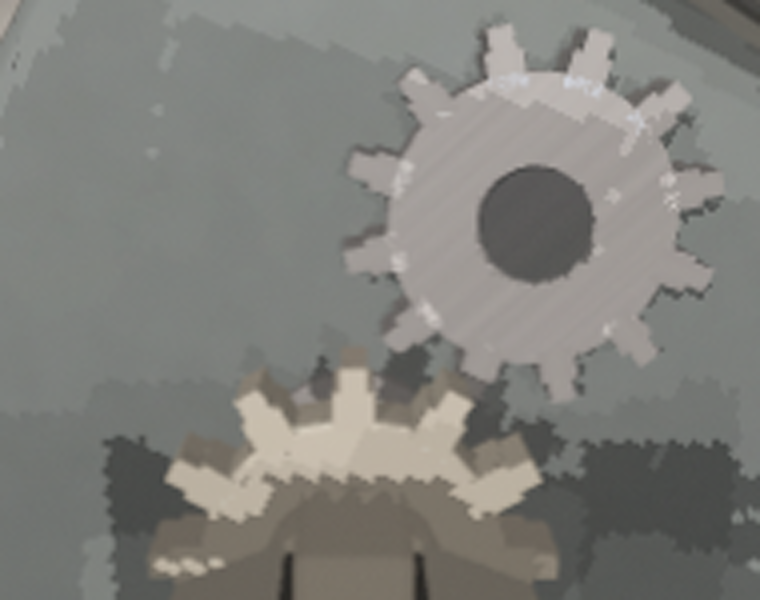

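View pics/c13.png

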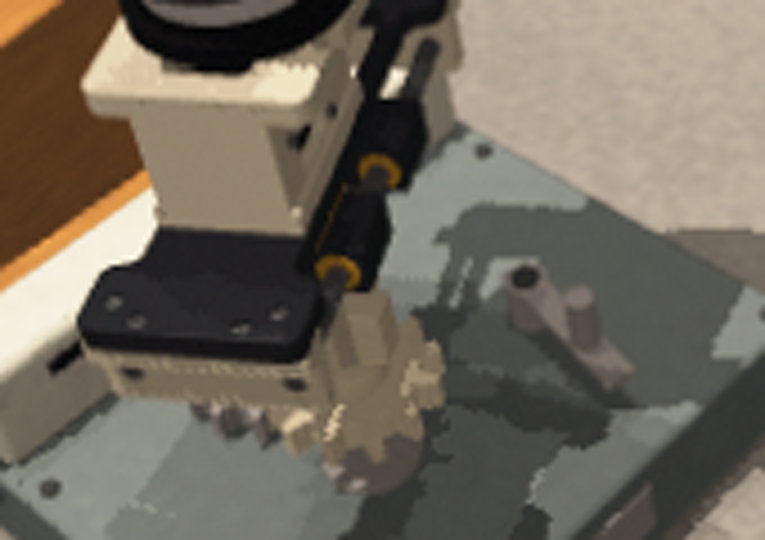

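>>> carry_out(moves=[0.0005, -0.0005, 0.006, 0, -0.002, 0, 0, 0.0005, -0.0005, 0.012, 0, -0.002, 0, 0, 0.0005, -0.0005, 0.018, 0, -0.002, 0, 0, 0.0005, -0.0005, 0.024, 0, -0.002, 0, 0, 0.0005, -0.0005, 0.03, 0, -0.002, 0, 0, 0.0005, -0.0005, 0.035, 0, -0.002, 0, 0, 0.0005, -0.0005, 0.035, 0, -0.002, 0, 0, 0.0005, -0.0005, 0.035, 0, -0.002, 0, 0])

```text
time: 14.3
tool_pos: [607.5, 210.3, 129.8]
tcp_rot: [3.141, 0.0, 0.427]
contact_force: [-0.4, 0.4, -1.4]
grip_width: 15.5
```

```bash
python3 - <<'E'
from h import *
o=get_obs()
print(o['time'],o['tool_pos'],o['tcp_rot'],o['grip_width'],o['contact_force'],o['moment'])
E
```

```text
14.3 [607.48164386 210.27721868 129.76895739] [3.14121279e+00 1.11747757e-04 4.26726992e-01] 15.527297563923478 [-0.40220558  0.36563657 -1.40671245] [0.01078993 0.051837   0.01944087]
```

>>> carry_out(moves=[0, 0, 0.004, 0, 0, 0, 0, 0, 0, 0.008, 0, 0, 0, 0, 0, 0, 0.012, 0, 0, 0, 0, 0, 0, 0.016, 0, 0, 0, 0, 0, 0, 0.02, 0, 0, 0, 0, 0, 0, 0.024, 0, 0, 0, 0, 0, 0, 0.024, 0, 0, 0, 0, 0, 0, 0.024, 0, 0, 0, 0])

```text
time: 15.1
tool_pos: [607.5, 210.3, 120.2]
tcp_rot: [3.141, 0.0, 0.427]
contact_force: [0.2, -0.4, -2.6]
grip_width: 15.5
```

```bash
python3 - <<'E'
from h import *
o=get_obs()
print(o['time'],o['tool_pos'],o['tcp_rot'],o['grip_width'],o['contact_force'],o['moment'])
E
```

```text
15.1 [607.51465261 210.26146616 120.15567137] [3.14120636e+00 8.80456518e-05 4.26710519e-01] 15.454765359993862 [ 0.19017167 -0.39130483 -2.56699412] [-0.03307569  0.03563792  0.01494567]
```

>>> carry_out(moves=[0, 0, 0.004, 0, 0, 0, 0, 0, 0, 0.008, 0, 0, 0, 0, 0, 0, 0.012, 0, 0, 0, 0, 0, 0, 0.015, 0, 0, 0, 0, 0, 0, 0.017, 0, 0, 0, 0, 0, 0, 0.018, 0, 0, 0, 0, 0, 0, 0.018, 0, 0, 0, 0, 0, 0, 0.018, 0, 0, 0, 0])

```text
time: 15.9
tool_pos: [607.4, 210.3, 113.6]
tcp_rot: [3.141, -0.0, 0.427]
contact_force: [-2.2, -1.0, 5.5]
grip_width: 16.3
```

```bash
python3 - <<'E'
from h import *
o=get_obs()
print(o['time'],o['tool_pos'],o['tcp_rot'],o['grip_width'],o['contact_force'],o['moment'])
c,im=snap('wrist','w11'); crop(im,230,100,190,150,4,'c14')
E
```

```text
15.9 [607.44155506 210.27219965 113.59518054] [ 3.14113539e+00 -1.33269171e-04  4.26800526e-01] 16.26198293223163 [-2.24752257 -1.04483169  5.49759854] [-0.1785814   0.54125003 -0.02037605]
```

View pics/c14.png

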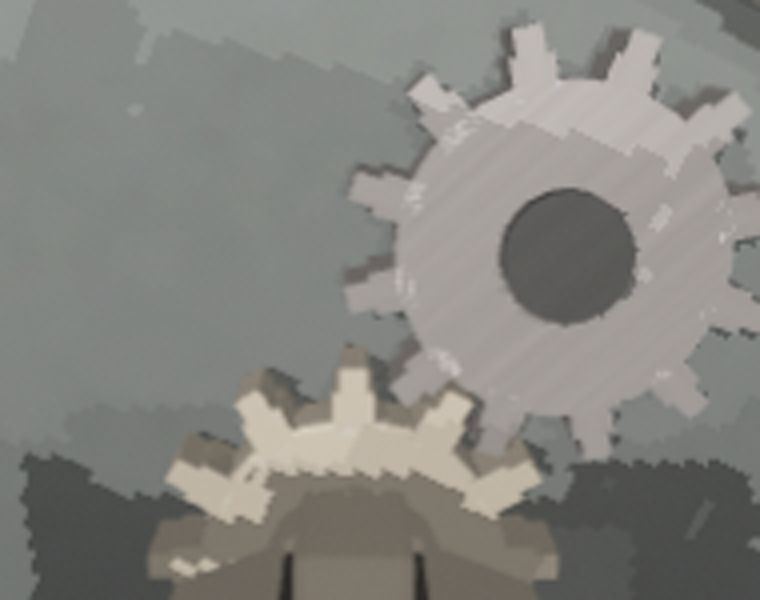

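>>> carry_out(moves=[0, 0, 0.002, 0, 0, 0, 0, 0, 0, 0.003, 0, 0, 0, 0, 0, 0, 0.004, 0, 0, 0, 0, 0, 0, 0.004, 0, 0, 0, 0, 0, 0, 0.004, 0, 0, 0, 0, 0, 0, 0.004, 0, 0, 0, 0, 0, 0, 0.004, 0, 0, 0, 0, 0, 0, 0.004, 0, 0, 0, 0])

```text
time: 16.75
tool_pos: [607.4, 210.3, 113.6]
tcp_rot: [3.141, -0.001, 0.427]
contact_force: [-5.1, -1.6, 10.4]
grip_width: 15.7
```

```bash
python3 - <<'E'
from h import *
o=get_obs()
print(o['time'],o['tool_pos'],o['tcp_rot'],o['grip_width'],o['contact_force'],o['moment'])
E
```

```text
16.75 [607.44693392 210.28821821 113.60068146] [ 3.14083594e+00 -1.02869376e-03  4.26902628e-01] 15.65002279422463 [-5.05438887 -1.58949979 10.41154669] [-0.238479    0.90644074  0.04669914]
```

>>> carry_out(moves=[0, 0, 0, 0, 0.002, 0, 0, 0, 0, 0, 0, 0.002, 0, 0.2, 0, 0, 0, 0, 0.002, 0, 0.42, 0, 0, 0, 0, 0.002, 0, 0.42, 0, 0, 0, 0, 0.002, 0, 0.42, 0, 0, 0, 0, 0.002, 0, 0.42, 0, 0, 0, 0, 0.002, 0, 0.42, 0, 0, 0, 0, 0.002, 0, 0.42])

```text
time: 17.55
tool_pos: [607.5, 210.3, 113.6]
tcp_rot: [3.141, -0.002, 0.427]
contact_force: [0.2, 0.6, -0.3]
grip_width: 38.4
```

>>> carry_out(moves=[0, 0, -0.02, 0, 0, 0, 0.42, 0, 0, -0.05, 0, 0, 0, 0.42, 0, 0, -0.1, 0, 0, 0, 0.42, -0.03, 0, -0.15, 0, 0, 0, 0.42, -0.07, 0, -0.2, 0, 0, 0, 0.42, -0.12, 0, -0.25, 0, 0, -0.25, 0.42, -0.15, 0, -0.3, 0, 0, -0.5, 0.42, -0.15, 0, -0.35, 0, 0, -0.75, 0.42])

```text
time: 18.35
tool_pos: [551.5, 185.0, 256.0]
tcp_rot: [3.139, -0.003, 0.825]
contact_force: [0.8, 0.1, -0.7]
grip_width: 39.0
```

```bash
python3 - <<'E'
from h import *
o=get_obs()
print(o['time'],o['tool_pos'],o['tcp_rot'],o['grip_width'],o['contact_force'],abs(o['dq']).max())
c,im=snap('wrist','w12')
q=w2p(c,[[607.4,210.2,78]]);print(q)
crop(im,240,70,190,150,4,'c15')
E
```

```text
18.35 [551.45279517 184.96731084 256.03432395] [ 3.13925420e+00 -2.62753382e-03  8.24776569e-01] 38.999167195736 [ 0.80187807  0.09622535 -0.65183327] 1.2949777868774588
[[339.79149027 135.2813234 ]]
```

View pics/w12.png

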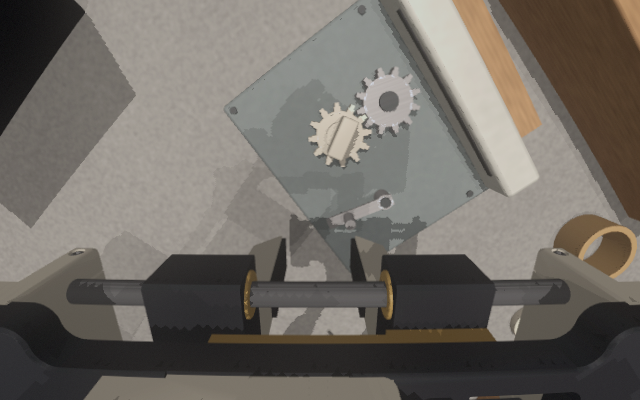

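View pics/c15.png

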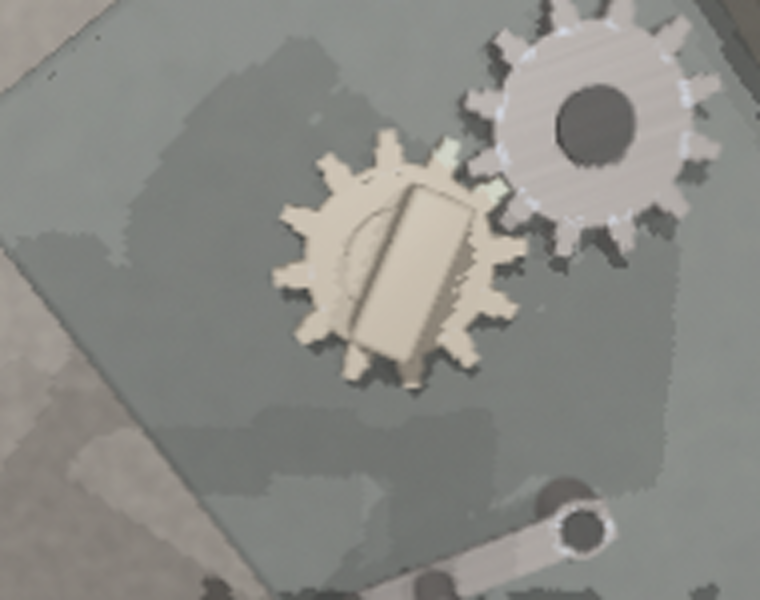

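```bash
python3 - <<'E'
from h import *
t,im=ld('t5')
g=lambda x,y:(130+(x+.5)/4-.5,90+(y+.5)/4-.5)
Q=p2w(t,[g(368,370),g(325,440),g(327,490),g(217,358)],[83,109,83,64]);print(Q.round(1))
for i in(1,2):
    d=Q[i]-Q[0];print(np.hypot(*d[:2]),np.degrees(np.arctan2(d[1],d[0])))
print(plan([554,138,200],2.775), get_obs()['tool_pos'])
E
```

```text
[[594.3 119.   83. ]
 [551.8 134.3 109. ]
 [528.9 138.8  83. ]
 [605.4 208.6  64. ]]
45.124190509215325 160.16597496914042
68.29495692733632 163.12203145397373
(array([-0.0879,  0.0803,  0.1491]), array([ 2.250e-02,  1.500e-03, -3.712e+00])) [553.38659449 185.51429083 259.7090113 ]
```

>>> carry_out(moves=[-0.04, 0.04, 0.03, 0, 0, -0.25, 0.42, -0.088, 0.08, 0.06, 0, 0, -0.5, 0.42, -0.088, 0.08, 0.06, 0, 0, -0.75, 0.42, -0.088, 0.08, 0.06, 0, 0, -1, 0.42, -0.088, 0.08, 0.06, 0, 0, -1, 0.42, -0.088, 0.08, 0.06, 0, 0, -1, 0.42, -0.088, 0.08, 0.06, 0, 0, -1, 0.42, -0.088, 0.08, 0.06, 0, 0, -1, 0.42])

```text
time: 19.2
tool_pos: [553.6, 138.2, 235.8]
tcp_rot: [3.132, -0.004, 1.353]
contact_force: [0.1, -0.0, -0.0]
grip_width: 38.5
```

>>> carry_out(moves=[0, 0, 0, 0, 0, -0.28, 0.3, 0, 0, 0, 0, 0, -0.56, 0.3, 0, 0, 0, 0, 0, -0.84, 0.3, 0, 0, 0, 0, 0, -1, 0.3, 0, 0, 0, 0, 0, -1, 0.3, 0, 0, 0, 0, 0, -1, 0.3, 0, 0, 0, 0, 0, -1, 0.3, 0, 0, 0, 0, 0, -1, 0.3])

```text
time: 20.0
tool_pos: [553.6, 138.2, 235.8]
tcp_rot: [3.131, 0.001, 1.876]
contact_force: [-0.0, -0.0, -0.3]
grip_width: 28.0
```

>>> carry_out(moves=[0, 0, 0, 0, 0, -0.28, 0.3, 0, 0, 0, 0, 0, -0.56, 0.3, 0, 0, 0, 0, 0, -0.84, 0.3, 0, 0, 0, 0, 0, -1, 0.3, 0, 0, 0, 0, 0, -1, 0.3, 0, 0, 0, 0, 0, -1, 0.3, 0, 0, 0, 0, 0, -1, 0.3, 0, 0, 0, 0, 0, -1, 0.3])

```text
time: 20.8
tool_pos: [553.6, 138.2, 235.8]
tcp_rot: [3.133, 0.006, 2.398]
contact_force: [-0.3, -0.0, -0.5]
grip_width: 27.5
```

```bash
python3 - <<'E'
from h import *
o=get_obs()
print(o['time'],o['tool_pos'],o['tcp_rot'],o['grip_width'],o['contact_force'])
c,im=snap('wrist','w13')
print(w2p(c,[553.7,135.2,109]))
print(plan([553.7,135.2,107],2.8))
E
```

```text
20.8 [553.60450888 138.19194617 235.7933919 ] [3.13336369 0.00631178 2.39803807] 27.468852988686788 [-0.29206901 -0.02267043 -0.5202791 ]
[[313.60829211 199.70605743]]
(array([-0.0032, -0.008 ,  0.3219]), array([ 0.0129,  0.0151, -0.767 ]))
```

View pics/w13.png

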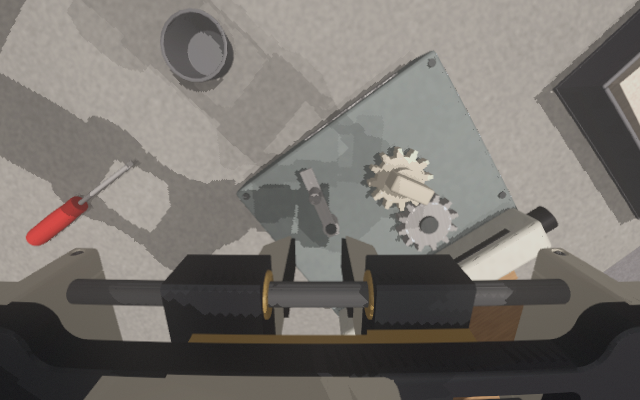

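```bash
python3 - <<'E'
from h import *
c,im=ld('w13'); crop(im,280,150,90,100,6,'c16')
E
```

```text
(no output)
```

View pics/c16.png

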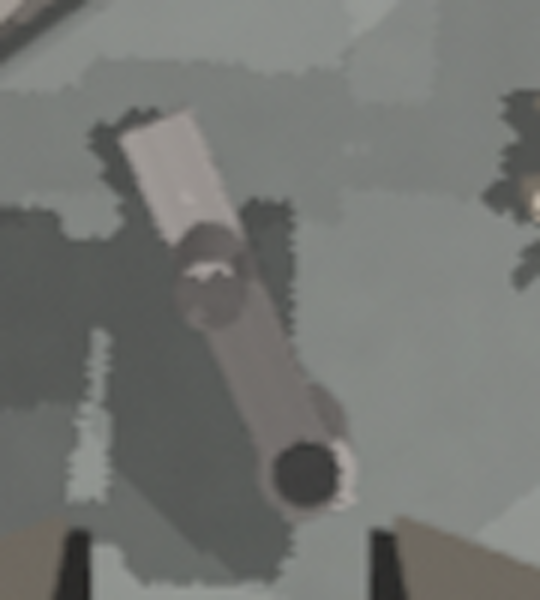

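```bash
python3 - <<'E'
from h import *
c,im=ld('w13')
f=lambda x,y:(280+(x+.5)/6-.5,150+(y+.5)/6-.5)
Q=p2w(c,[f(212,294),f(306,475),f(158,120)],[109,83,83]);print(Q.round(1))
for i in (0,2):
    d=Q[i]-Q[1];print(np.hypot(*d[:2]),np.degrees(np.arctan2(d[1],d[0])))
print(plan([553.9,136.3,107],2.8))
E
```

```text
[[553.7 136.9 109. ]
 [596.6 120.4  83. ]
 [530.7 145.6  83. ]]
45.89400911203025 158.95200998889055
70.47700978788919 159.05891341344434
(array([-0.0017, -0.0056,  0.3219]), array([ 0.0129,  0.0151, -0.767 ]))
```

>>> carry_out(moves=[-0.004, -0.0016, 0.08, 0.013, 0.015, -0.25, 0.27, -0.004, -0.0016, 0.16, 0.013, 0.015, -0.5, 0.27, -0.004, -0.0016, 0.21, 0.013, 0.015, -0.72, 0.27, -0.004, -0.0016, 0.25, 0.013, 0.015, -0.72, 0.27, -0.004, -0.0016, 0.29, 0.013, 0.015, -0.72, 0.27, -0.004, -0.0016, 0.322, 0.013, 0.015, -0.72, 0.27, -0.004, -0.0016, 0.322, 0.013, 0.015, -0.72, 0.27, -0.004, -0.0016, 0.322, 0.013, 0.015, -0.72, 0.27])

```text
time: 21.65
tool_pos: [555.9, 136.9, 107.2]
tcp_rot: [3.141, 0.0, 2.775]
contact_force: [-0.1, -1.3, 0.4]
grip_width: 24.6
```

```bash
python3 - <<'E'
from h import *
o=get_obs();V=np.array([596.4,120.5]);d=o['tool_pos'][:2]-V
print(o['time'],o['tool_pos'],o['tcp_rot'],o['contact_force'],np.hypot(*d),np.degrees(np.arctan2(d[1],d[0])),o['grip_width'])
E
```

```text
21.65 [555.85420656 136.88863418 107.22687381] [3.14143555e+00 9.51437083e-05 2.77519481e+00] [-0.08056054 -1.27275992  0.35374545] 43.73269595851274 157.99141145819723 24.63920225416959
```

>>> carry_out(moves=[-0.0004, 0.0098, 0, 0, 0, 0.167, 0.27, -0.0017, 0.0195, 0, 0, 0, 0.333, 0.27, -0.0038, 0.0291, 0, 0, 0, 0.5, 0.27, -0.0068, 0.0385, 0, 0, 0, 0.667, 0.27, -0.0105, 0.0475, 0, 0, 0, 0.833, 0.27, -0.0151, 0.0563, 0, 0, 0, 1, 0.27, -0.0151, 0.0563, 0, 0, 0, 1, 0.27, -0.0151, 0.0563, 0, 0, 0, 1, 0.27])

```text
time: 22.45
tool_pos: [569.9, 155.8, 108.0]
tcp_rot: [3.14, 0.001, 2.254]
contact_force: [0.6, -1.0, -0.4]
grip_width: 25.1
```

```bash
python3 - <<'E'
from h import *
o=get_obs();V=np.array([596.4,120.5]);d=o['tool_pos'][:2]-V
print(o['time'],o['tool_pos'],o['tcp_rot'],o['contact_force'],np.hypot(*d),np.degrees(np.arctan2(d[1],d[0])),o['grip_width'])
E
```

```text
22.45 [569.88877353 155.83673423 108.00307651] [3.14019311e+00 6.47098795e-04 2.25394882e+00] [ 0.64601736 -1.04084818 -0.39897888] 44.176123812855245 126.8788995561502 25.052154494446633
```

>>> carry_out(moves=[-0.0004, 0.0098, 0.001, 0, 0, 0.167, 0.27, -0.0017, 0.0195, 0.001, 0, 0, 0.333, 0.27, -0.0038, 0.0291, 0.001, 0, 0, 0.5, 0.27, -0.0068, 0.0385, 0.001, 0, 0, 0.667, 0.27, -0.0105, 0.0475, 0.001, 0, 0, 0.833, 0.27, -0.0151, 0.0563, 0.001, 0, 0, 1, 0.27, -0.0151, 0.0563, 0.001, 0, 0, 1, 0.27, -0.0151, 0.0563, 0.001, 0, 0, 1, 0.27])

```text
time: 23.25
tool_pos: [591.2, 165.3, 107.9]
tcp_rot: [3.14, -0.0, 1.734]
contact_force: [0.3, -0.7, 1.0]
grip_width: 24.6
```

```bash
cat > st.py <<'E'
from h import *
o=get_obs();V=np.array([596.4,120.5]);d=o['tool_pos'][:2]-V
print(o['time'],o['tool_pos'],o['tcp_rot'],o['contact_force'],np.hypot(*d),np.degrees(np.arctan2(d[1],d[0])),o['grip_width'])
E
python3 st.py
```

```text
23.25 [591.17482518 165.33836056 107.87411491] [ 3.13961096e+00 -2.11059219e-04  1.73363943e+00] [ 0.3450042  -0.74459752  0.99653661] 45.14178806074753 96.6469022000126 24.647907041040746
```

>>> carry_out(moves=[-0.0003, 0.0078, 0, 0, 0, 0.133, 0.27, -0.0011, 0.0157, 0, 0, 0, 0.267, 0.27, -0.0025, 0.0234, 0, 0, 0, 0.4, 0.27, -0.0044, 0.031, 0, 0, 0, 0.533, 0.27, -0.0055, 0.0345, 0, 0, 0, 0.6, 0.27, -0.0068, 0.0385, 0, 0, 0, 0.667, 0.27, -0.0068, 0.0385, 0, 0, 0, 0.667, 0.27, -0.0068, 0.0385, 0, 0, 0, 0.667, 0.27])

```text
time: 24.05
tool_pos: [606.6, 165.1, 107.9]
tcp_rot: [3.14, -0.001, 1.387]
contact_force: [-0.4, 0.3, 0.3]
grip_width: 24.6
```

```bash
python3 st.py
```

```text
24.05 [606.61136102 165.1026443  107.94313941] [ 3.13993022e+00 -8.41397964e-04  1.38671292e+00] [-0.39450184  0.28799361  0.26176781] 45.75661451926739 77.10489235157499 24.621480664348056
```

>>> carry_out(moves=[0, 0.0013, 0, 0, 0, 0, 0.27, 0, 0.0025, 0, 0, 0, 0, 0.27, 0, 0.0038, 0, 0, 0, 0, 0.27, 0, 0.005, 0, 0, 0, 0, 0.27, 0, 0.005, 0, 0, 0, 0, 0.27, 0, 0.005, 0, 0, 0, 0, 0.27, 0, 0.005, 0, 0, 0, 0, 0.27, 0, 0.005, 0, 0, 0, 0, 0.27])

```text
time: 24.85
tool_pos: [607.8, 165.1, 107.8]
tcp_rot: [-3.141, -0.001, 1.387]
contact_force: [-5.7, 1.8, 2.5]
grip_width: 24.7
```

```bash
python3 st.py
```

```text
24.85 [607.76444297 165.10771119 107.84166852] [-3.14140218e+00 -8.04898583e-04  1.38708972e+00] [-5.65956732  1.7627332   2.48827538] 46.03258043281169 75.70714023090616 24.657099570172882
```

>>> carry_out(moves=[0, 0.002, 0, 0, 0, 0, 0.27, 0, 0.002, 0, 0, 0, 0, 0.27, 0, -0.006, 0, 0, 0, 0, 0.27, 0, -0.012, 0, 0, 0, 0, 0.27, 0, -0.014, -0.05, 0, 0, 0, 0.27, 0, -0.014, -0.12, 0, 0, 0, 0.27, 0, -0.014, -0.2, 0, 0, 0, 0.27, -0.02, -0.03, -0.35, 0, 0, 0, 0.27])

```text
time: 25.65
tool_pos: [595.4, 160.5, 236.1]
tcp_rot: [-3.138, 0.001, 1.387]
contact_force: [1.4, 0.2, -0.3]
grip_width: 24.5
```

```bash
python3 st.py; python3 - <<'E'
from h import *
print(plan([580,160,285],1.38))
E
```

```text
25.65 [595.35397658 160.4650509  236.0670375 ] [-3.13815783e+00  5.35625310e-04  1.38739537e+00] [ 1.38881812  0.20081955 -0.28160603] 39.978737575027665 91.49928615547566 24.476178531401445
(array([-0.0082, -0.0379, -0.1222]), array([-0.0066,  0.001 ,  0.0141]))
```

>>> carry_out(moves=[-0.02, -0.038, -0.1, 0, 0, 0, 0.27, -0.05, -0.038, -0.122, 0, 0, 0, 0.27, -0.05, -0.038, -0.122, 0, 0, 0, 0.27, -0.05, -0.038, -0.122, 0, 0, 0, 0.27, -0.05, -0.038, -0.122, 0, 0, 0, 0.27, -0.05, -0.038, -0.122, 0, 0, 0, 0.27, -0.05, -0.038, -0.122, 0, 0, 0, 0.27, -0.05, -0.038, -0.122, 0, 0, 0, 0.27])

```text
time: 26.45
tool_pos: [576.9, 143.7, 284.3]
tcp_rot: [-3.137, 0.001, 1.388]
contact_force: [0.1, -0.0, -0.6]
grip_width: 25.0
```

```bash
python3 - <<'E'
from h import *
c,im=snap('wrist','w14')
print(w2p(c,[[607.4,210.2,64],[596.4,120.5,83],[602,165.1,109]]))
crop(im,250,100,190,150,4,'c17')
c,im=snap('side','s14'); crop(im,130,200,170,120,4.5,'c18')
E
```

```text
[[333.17552228 119.18432701]
 [337.28670132 196.11951557]
 [337.07485994 163.59821217]]
```

View pics/c17.png

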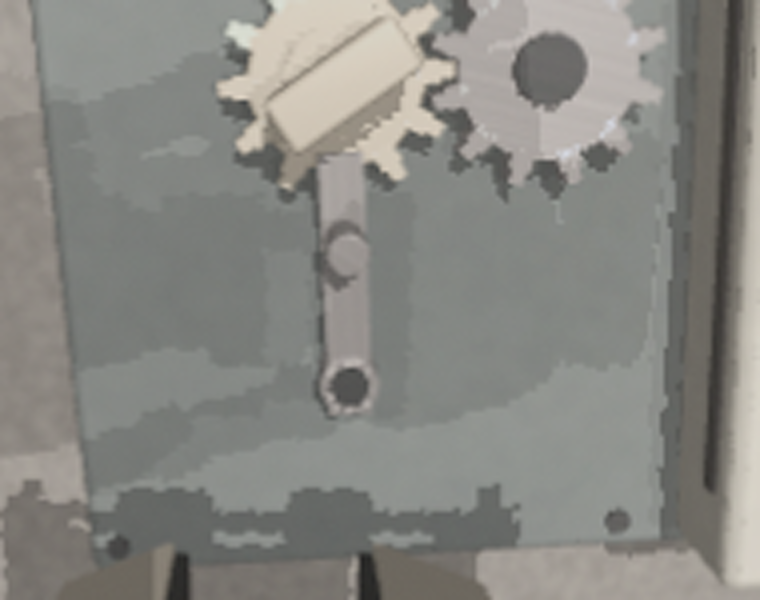

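View pics/c18.png

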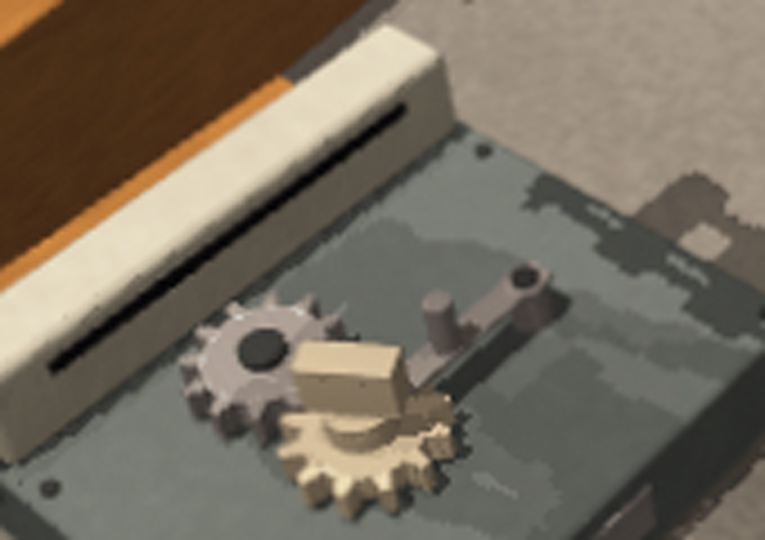

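```bash
python3 - <<'E'
from h import *
c,im=ld('w14')
f=lambda x,y:(250+(x+.5)/4-.5,100+(y+.5)/4-.5)
Q=p2w(c,[f(349,386),f(348,255),f(342,170)],[83,109,83]);print(Q.round(1))
for i in (1,2):
    d=Q[i]-Q[0];print(np.hypot(*d[:2]),np.degrees(np.arctan2(d[1],d[0]))+7.15-90)
snap('top','t14')
E
```

```text
[[595.9 120.6  83. ]
 [601.6 165.4 109. ]
 [604.6 185.3  83. ]]
45.202232162384675 -0.034796770339426075
65.26620319732257 -0.48707325411056956
```

View pics/t14.png

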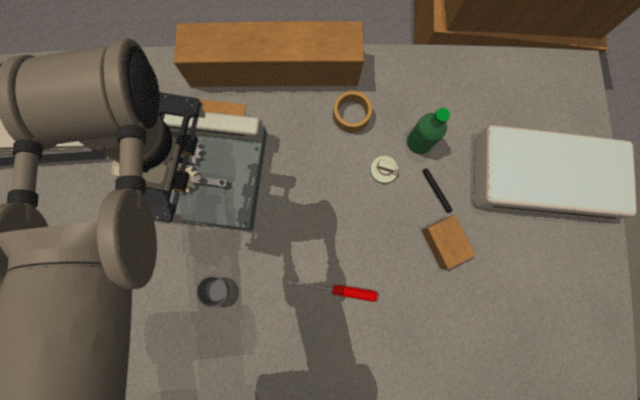

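Clip at 0° within measurement error, gear home and in mesh, bystanders unmoved (same pixels as at the start), robot clear of everything.

```bash
python3 -c "
from plant import *
print(get_obs()['time'],get_obs()['contact_force']);print(close_job())"
```

```text
26.6 [ 0.8607184  -0.30050529  0.06189771]
the job is handed in; nothing more can be done
None
```

The gear is back on the cutter and the job is handed in at 26.6 s, under the 58 s limit. I swung the clip open to about 76°, picked up the toothed gear and lowered it onto the spindle turned to mesh with the steel gear. I pressed it home, let go, then swung the clip back to its stop and withdrew the gripper.

**Last checks**
- **Gear home:** the tool stopped at 113.6 mm, the height expected for a seated gear. Pressing harder raised the force to about 10 N without moving it further. The teeth are in mesh in the wrist and side pictures.
- **Clip at its stop:** the stop was felt at about 6 N. The last wrist picture puts the clip at -0.03° by its knob and -0.5° by its tip, which is zero within measurement error. Its tip lies over the gear's rim.
- **Rest of the table:** judged by eye, the bystanders and the smooth wheel are where they were in the first top picture. The robot was touching nothing when I handed in.

**Disagreements and faults**
- The top camera placed the spindle about 2 mm from where the wrist camera did, so I used the wrist camera.
- One move call was refused because it had the wrong number of rows. Nothing moved, and I sent it again correctly.

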